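# Fetch the clevis from behind the dampers

## Robot

A 6-joint arm with a two-finger parallel gripper is mounted at the origin on the work surface. World frame = base frame: x ahead of the robot, y to its left, z up, the work surface at z = 0. Lengths are in m, angles in rad, forces in N, time in s.
With the tool pointing down it reaches from about 0.325 to 0.9 m from the base axis. Payload 6.1 kg.
Tool frame: the origin (TCP) lies between the finger pads; the fingertips stand 11 mm ahead of it and the grasp point (between the pads) lies 8 mm behind it; z points along the fingers, y is the line along which they close (so a half turn about z gives the same grasp; the last joint's range is limited). The gripper opens to 85 mm and grips with 20 to 120 N. Pads are 22 mm wide; open, the fingers measure 114 mm over their backs; the gripper's body (76 mm by 85 mm) begins 54 mm behind the grasp point. The pads swing forward as they close: fully open they stand 13 mm farther back than shut.
Start: joints at [-1.293, 0.22, 1.526, -0, 1.395, -0.126], TCP at [0.246, -0.575, 0.242] pointing down, gripper open.
Joint ranges: [-2.98, 2.98], [-0.91, 2.08], [0.09, 2.57], [-1.24, 4.39], [0.2, 2.65], [-2.68, 2.68]. Speed limits (rad/s): [2.57, 2.57, 3.01, 3.14, 3.14, 3.14].

## Interface

Orientations are given as a unit quaternion [w, x, y, z].
In Python, from station import * gives the robot as it stands.
- The arm moves only by the tool carry_out, never from a script. Its argument "plan" is a list of rows, each a list of 3 entries, a list of its own where there are three numbers: the shift along the tool's x, y, z in mm, then the turn, a rotation vector about the tool's x, y, z in degrees, then the opening, from 0 (shut) to 1 (fully open). In form: [[[x, y, z], [rx, ry, rz], grip], ...]. A call has 1 to 10 rows; each row shifts and turns the commanded pose from where the row before left it, along the tool's axes as they then stand; what a row does not reach is not made up. A row lasts 1/10 s, in which the tool goes at most 50 mm and 8.59 degrees, less where a joint would pass 70% of its speed; a pose out of reach is approached as far as the arm can. A call with a gripper value outside its range is refused whole. The fingers move at their own pace and stop on an object; "grip_force" is the grip in N (left out, the last holds). Time passes only in rows, so rows that do not move let the fingers close. It gives the time, the measured TCP pose, the force, the opening and the grip force at its end, in the units of the state.
- state(): the state, without advancing time (a new reading comes with each control period).
- capture(name): name is "scene" or "side" or "wrist"; returns the picture (420x560x3 uint8, blue, green, red); there is no depth.
- camera_params(name): a dict with "intrinsics" (3x3 intrinsics, pixels), "world_to_cam" (4x4, takes a point from world to camera coordinates). Camera axes: x right, y up, looking along -z (the intrinsics and any distortion apply to the point x, -y, -z); pixel columns grow to the right and rows downward; lengths in m; the calibration is good to about 2 mm. A picture is of the moment at which its call begins: read the wrist's pose just before it. camera_params takes no time and is no camera call; for the wrist camera it gives the pose at the moment of the call.
- job_done(): hands the job in; it is judged then, once.
The state is a dict: "time_s": time; "q": joint angles; "joint_vel": joint speeds; "joint_torque": joint torques, N m; "eef_pos": TCP position; "eef_rot": TCP orientation; "ft_force": force on the tool from outside, world axes, zero at the start; "wrist_torque": the same for the moment, N m; "grip_width": finger opening in m; "grip_force": force on a finger pad.
Only numpy, scipy, OpenCV 4.12 (cv2) and the standard library are available. Lean on these libraries where they do the work, as an engineer would, in place of code of your own. Each camera call takes 0.05 s, during which the arm holds its last target. There are 200 camera calls.

## Task

The clevis for the next damper test stands at the back of the storage plate, behind the three dampers. First stand all three dampers aside on the black mat, then set the clevis on the set-up plate, flat and centred between the two brass guide strips; then stand each damper back on the pad of its own colour, centred. Keep the dampers and the clevis upright throughout, and do not disturb the load cell.

Things in the scene. Friction and masses are not known exactly. Their poses are not given: they have to be found in the camera images.
- damper_red: The red damper, upright, 165 mm tall, round, 0.42 kg: foot 42 mm diameter, black tube 39 mm, red bump stop, red top seat 40 mm diameter at heights 118-124, above it a bright round spacer 24 mm diameter, heights 124-165: grip it there from above. Origin: centre of underside, z up. Starts centred on its own pad; the three stand in a row 54 mm apart, 12 mm between feet.
- damper_blue: The blue damper, upright, 165 mm tall, round, 0.42 kg: foot 42 mm diameter, black tube 39 mm, blue bump stop, blue top seat 40 mm diameter at heights 118-124, above it a bright round spacer 24 mm diameter, heights 124-165: grip it there from above. Origin: centre of underside, z up. Starts centred on its own pad; the three stand in a row 54 mm apart, 12 mm between feet.
- damper_yellow: The yellow damper, upright, 165 mm tall, round, 0.42 kg: foot 42 mm diameter, black tube 39 mm, yellow bump stop, yellow top seat 40 mm diameter at heights 118-124, above it a bright round spacer 24 mm diameter, heights 124-165: grip it there from above. Origin: centre of underside, z up. Starts centred on its own pad; the three stand in a row 54 mm apart, 12 mm between feet.
- pad_red: The red pad, home of the red damper: rubber tile 66 mm (its x) by 50 mm (its y), 3 mm thick, fixed on the grey storage plate. Origin: centre of its underside, 12 mm above the table; upper face 3 mm above that. The three pads lie side by side along their y, in changing order; the clevis stands on their +x side.
- pad_blue: The blue pad, home of the blue damper: rubber tile 66 mm (its x) by 50 mm (its y), 3 mm thick, fixed on the grey storage plate. Origin: centre of its underside, 12 mm above the table; upper face 3 mm above that. The three pads lie side by side along their y, in changing order; the clevis stands on their +x side.
- pad_yellow: The yellow pad, home of the yellow damper: rubber tile 66 mm (its x) by 50 mm (its y), 3 mm thick, fixed on the grey storage plate. Origin: centre of its underside, 12 mm above the table; upper face 3 mm above that. The three pads lie side by side along their y, in changing order; the clevis stands on their +x side.
- clevis: Clevis, bright steel fork with brass pin, 0.5 kg: flange 34 mm (its x) by 112 (its y), 14 high; block 34 x 62 to height 38; two ears to height 75, 60 over both in y. Grip across its 34 mm (x) at heights 18-45. Origin: centre of underside. Starts on the storage plate 59 mm behind the damper row, parallel to it. Loose rod end 13 mm high 65 mm behind it, plate rim 26 mm high 80 mm behind.
- setup_plate: Set-up plate: dark steel, 200 mm (its x) by 180 (its y), fixed. Origin: centre of underside; upper face at z = 16 mm. Two brass strips along y, 125 long, 10 wide, 8 high, at x = -30 and +30 mm, leave a 50 mm channel where the clevis stands on the upper face, its y along this y (either way round), centred on the origin. A loose bolt 15 mm high lies near x = +80 mm.
- mat: The side area: empty black rubber mat, 190 mm (its x) by 230 mm (its y), 3 mm thick, fixed flat on the table. Origin: centre of its underside; upper face at z = 3 mm.
- load_cell: Load cell, a bystander: round aluminium base 72 mm diameter with a blue band, cone of four struts and a rod-end eye, 108 mm tall, standing loose on the table near the robot. Origin: centre of the underside.
There are look-alikes about, which are no part of the job. Leave any orange, purple or turquoise look-alike of the damper_red alone.

How it is judged:
On the way, in this order (a step that is already met when the one before it is completed fails the run):
1. all three dampers stand upright on the black mat together (x of damper_red in the frame of mat between -0.095 and 0.095 m and y of damper_red in the frame of mat between -0.115 and 0.115 m and z of damper_red in the frame of mat between -0.002 and 0.01 m and angle between each of damper_red, damper_blue, damper_yellow's own z axis and vertical below 0.1 rad and linear speed of each of damper_red, damper_blue, damper_yellow below 0.05 m/s and x of damper_blue in the frame of mat between -0.095 and 0.095 m and y of damper_blue in the frame of mat between -0.115 and 0.115 m and z of damper_blue in the frame of mat between -0.002 and 0.01 m and x of damper_yellow in the frame of mat between -0.095 and 0.095 m and y of damper_yellow in the frame of mat between -0.115 and 0.115 m and z of damper_yellow in the frame of mat between -0.002 and 0.01 m), for 0.2 s.
2. the clevis stands on the set-up plate between the guide strips (horizontal distance between clevis and setup_plate below 0.012 m and angle between the x axis of clevis and the x axis of setup_plate, either way round below 0.12 rad and angle between clevis's own z axis and vertical below 0.06 rad and z of clevis in the frame of setup_plate between 0.012 and 0.02 m and linear speed of clevis below 0.05 m/s), for 0.2 s.
At the end, for the whole second after the job is handed in: Each damper stands upright (within 0.06 rad) at rest on the pad of its own colour, within 12 mm of its centre; the clevis stands flat on the set-up plate between the strips, within 12 mm of the plate's centre and 0.12 rad of the strips' direction; the load cell is within 15 mm of where it was (all of step 2 and horizontal distance between damper_red and pad_red below 0.012 m and angle between each of damper_red, damper_blue, damper_yellow's own z axis and vertical below 0.06 rad and z of damper_red in the frame of pad_red between -0.001 and 0.007 m and linear speed of each of damper_red, damper_blue, damper_yellow below 0.02 m/s and horizontal distance between damper_blue and pad_blue below 0.012 m and z of damper_blue in the frame of pad_blue between -0.001 and 0.007 m and horizontal distance between damper_yellow and pad_yellow below 0.012 m and z of damper_yellow in the frame of pad_yellow between -0.001 and 0.007 m and distance of load_cell from where it was at the start of the episode below 0.015 m); the robot touches nothing.
It fails at once if a damper or the clevis tips over (angle between any of damper_red, damper_blue, damper_yellow, clevis's own z axis and vertical above 0.6 rad).
It fails at once if the load cell is disturbed (moved more than 15 mm) (distance of load_cell from where it was at the start of the episode above 0.015 m).
It also fails if it takes over 144 s, if anything falls off the work surface, if the arm or the gripper's body presses on something with over 40 N, if the wrist force passes 120 N, or if a joint passes its speed limit or range.

## Working session

There is one attempt and no reset: what is moved stays moved. The work goes in short steps, Python scripts to look and compute and a tool call to move; the robot and the scene stay as the last step left them, time stands still between calls to the robot, and variables do not carry over. Pictures are saved under pics/ and viewed, at most 14 in all, crops included, and the job is handed in when it is done.

Besides the shell and the picture viewer there is one more tool, called after "Emit:" as name(argument=value, ...), one argument or row to a line, values as JSON. carry_out: Moves the arm, as the interface text tells. Its arguments: {"type":"object","properties":{"plan":{"type":"array"},"grip_force":{"type":"number"}},"required":["plan"]}

```bash
ls && mkdir -p pics
python3 - <<'E'
from station import *
import cv2, numpy as np
s=state(); print({k:np.round(v,3) for k,v in s.items()})
ims=[]
for n in ("scene","side","wrist"):
    im=capture(n); cv2.imwrite(f"pics/a_{n}.png",im)
    p=camera_params(n); np.savez(f"a_{n}.npz",K=p["intrinsics"],T=p["world_to_cam"]); print(n,{k:np.round(v,3).tolist() for k,v in p.items()})
E
```

```text
pics
{'time_s': np.float64(0.0), 'q': array([-1.293,  0.221,  1.528, -0.   ,  1.395, -0.126]), 'joint_vel': array([ 0.002, -0.001,  0.   , -0.001,  0.001,  0.001]), 'joint_torque': array([-1.0000e-03, -4.9691e+01, -3.8940e+01, -0.0000e+00,  1.1000e-02,
        0.0000e+00]), 'eef_pos': array([ 0.245, -0.574,  0.241]), 'eef_rot': array([-0.001,  0.98 ,  0.201, -0.   ]), 'ft_force': array([-0.292,  0.174,  0.508]), 'wrist_torque': array([-0.053, -0.001,  0.011]), 'grip_force': np.float64(0.0), 'grip_width': np.float64(0.085)}
scene {'intrinsics': [[518.831, 0.0, 272.416], [0.0, 518.831, 205.657], [0.0, 0.0, 1.0]], 'world_to_cam': [[-0.123, 0.992, -0.012, 0.103], [-0.851, -0.099, 0.516, 0.375], [0.511, 0.073, 0.856, -1.444], [0.0, 0.0, 0.0, 1.0]]}
side {'intrinsics': [[532.913, 0.0, 282.333], [0.0, 532.913, 215.008], [0.0, 0.0, 1.0]], 'world_to_cam': [[-0.851, -0.524, 0.003, 0.381], [0.277, -0.445, 0.852, -0.216], [-0.445, 0.726, 0.524, -1.264], [0.0, 0.0, 0.0, 1.0]]}
wrist {'intrinsics': [[348.624, 0.0, 282.064], [0.0, 348.624, 204.962], [0.0, 0.0, 1.0]], 'world_to_cam': [[0.392, -0.92, -0.002, -0.626], [0.875, 0.373, -0.31, 0.04], [0.286, 0.12, 0.951, -0.379], [0.0, 0.0, 0.0, 1.0]]}
```

View pics/a_scene.png

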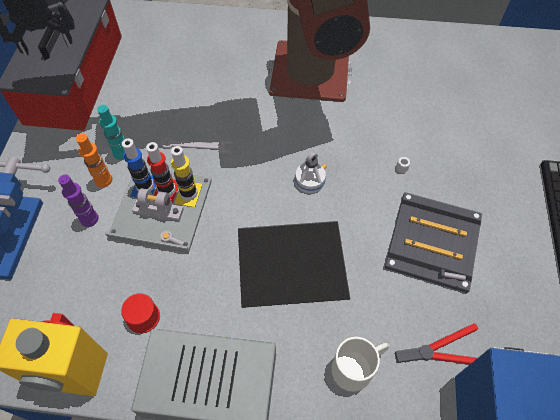

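View pics/a_side.png

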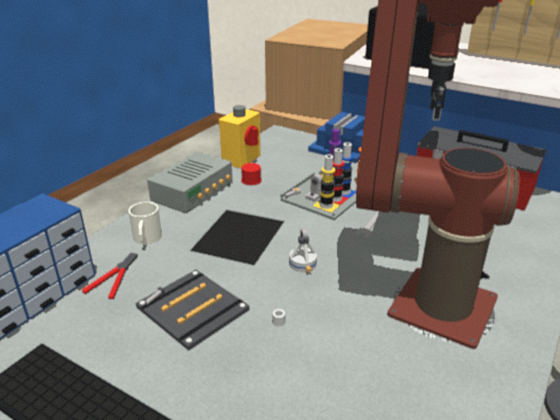

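The scene picture shows the three dampers (blue, red, yellow tops at about (128,143), (153,148), (178,152)), with the clevis behind at (155,205). The mat is at (293,263), the set-up plate at (435,240) and the load cell at (310,175). The side picture shows the same things, with the dampers around (335,180).

```bash
cat > h.py <<'E'
import numpy as np, cv2
def cam(n,pre="a"):
    d=np.load(f"{pre}_{n}.npz"); return d["K"],d["T"]
def ray(c,uv):
    K,T=c; R=T[:3,:3]; o=-R.T@T[:3,3]
    x=np.linalg.solve(K,[uv[0],uv[1],1]); d=R.T@np.array([x[0],-x[1],-x[2]]); return o,d/np.linalg.norm(d)
def plane(c,uv,z):
    o,d=ray(c,uv); return o+d*(z-o[2])/d[2]
def proj(c,p):
    K,T=c; q=T[:3,:3]@np.asarray(p)+T[:3,3]; v=K@np.array([q[0],-q[1],-q[2]]); return v[:2]/v[2]
def tri(obs):
    A=np.zeros((3,3));b=np.zeros(3)
    L=[ray(c,uv) for c,uv in obs]
    for o,d in L:
        M=np.eye(3)-np.outer(d,d);A+=M;b+=M@o
    p=np.linalg.solve(A,b)
    return p,[round(1e3*np.linalg.norm((np.eye(3)-np.outer(d,d))@(p-o)),1) for o,d in L]
def snap(n,pre):
    from station import camera_params,capture
    p=camera_params(n); im=capture(n); cv2.imwrite(f"pics/{pre}_{n}.png",im)
    np.savez(f"{pre}_{n}.npz",K=p["intrinsics"],T=p["world_to_cam"]); return im
E
python3 - <<'E'
from h import *
S=cam("scene");D=cam("side")
print("damper tops",[plane(S,u,.18).round(3) for u in((128,143),(153,148),(178,152))])
print("cell",plane(S,(310,183),0.).round(3))
print("mat",[plane(S,u,.003).round(3) for u in((238,229),(340,223),(349,299),(242,306))])
print("plate",[plane(S,u,.016).round(3) for u in((402,194),(481,209),(468,291),(386,269))])
a=cv2.imread("pics/a_scene.png")[125:265,95:225]; b=cv2.imread("pics/a_side.png")[135:225,275:385]
A=cv2.resize(a,None,fx=4,fy=4,interpolation=2);B=cv2.resize(b,None,fx=2.45,fy=2.45*2,interpolation=2)
H=np.zeros((600,800,3),np.uint8);H[:560,:520]=A;H[:B.shape[0],525:525+B.shape[1]]=B[:, :275]
cv2.imwrite("pics/crop1.png",H)
E
```

```text
damper tops [array([ 0.437, -0.354,  0.18 ]), array([ 0.443, -0.299,  0.18 ]), array([ 0.448, -0.244,  0.18 ])]
cell [0.373 0.033 0.   ]
mat [array([ 0.519, -0.119,  0.003]), array([0.477, 0.111, 0.003]), array([0.658, 0.14 , 0.003]), array([ 0.7  , -0.082,  0.003])]
plate [array([0.39 , 0.249, 0.016]), array([0.41 , 0.428, 0.016]), array([0.616, 0.385, 0.016]), array([0.586, 0.214, 0.016])]
```

View pics/crop1.png

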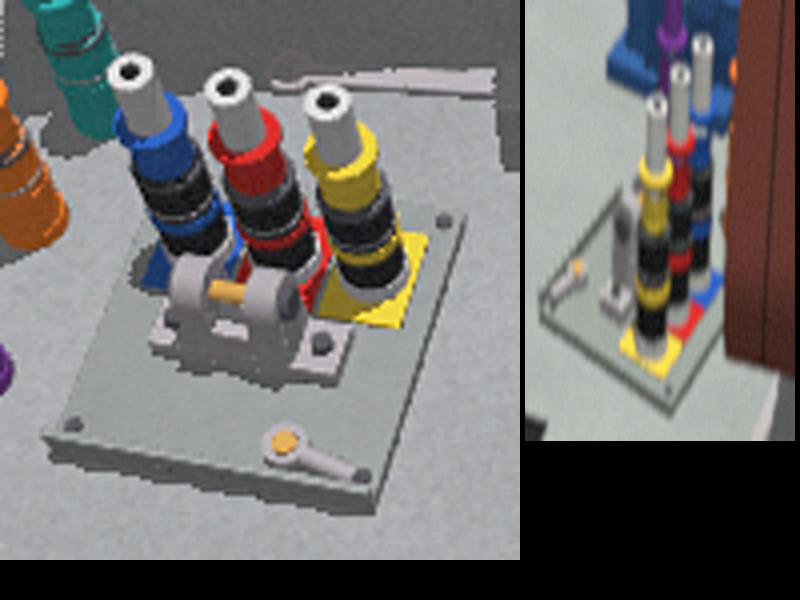

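View pics/a_wrist.png

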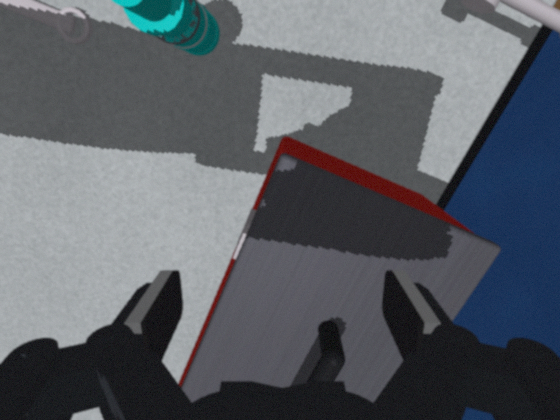

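The crop shows the spacer holes: blue at scene (127.5,143), red at (152.2,146.7) and yellow at (176.7,150.7). In the side view they are at (347.7,143.2), (338.7,149.7) and (328.9,156). The wrist view shows only the toolbox and the turquoise look-alike.

Run:
```python
from h import *
S=cam("scene");D=cam("side");W=cam("wrist")
for n,a,b in(("blue",(127.5,143),(347.7,143.2)),("red",(152.2,146.7),(338.7,149.7)),("yel",(176.7,150.7),(328.9,156))):
    p,e=tri([(S,a),(D,b)]);print(n,p.round(4),e)
# setup plate corners/strips by colour, both views
for n,c in(("scene",S),("side",D)):
    im=cv2.imread(f"pics/a_{n}.png");h=cv2.cvtColor(im,40)
    m=cv2.inRange(h,(12,110,120),(28,255,255))
    if n=="scene": m[:, :380]=0
    else: m[:250]=0;
    k,l,st,ce=cv2.connectedComponentsWithStats(m)
    for i in range(1,k):
        if st[i,4]>40:
            r=cv2.minAreaRect(np.argwhere(l==i)[:,::-1].astype(np.float32)); print(n,st[i],ce[i].round(1),plane(c,ce[i],.024).round(4),r[1:],"")
            bx=cv2.boxPoints(r); 
            s=sorted(range(4),key=lambda j:np.linalg.norm(bx[j]-bx[0])); e1=(bx[0]+bx[s[1]])/2; e2=(bx[s[2]]+bx[s[3]])/2
            v=plane(c,e1,.024)-plane(c,e2,.024);print("  len",np.linalg.norm(v).round(4),"deg",np.degrees(np.arctan2(v[1],v[0])).round(1))
    m=(im.max(2)<45).astype(np.uint8)
    k,l,st,ce=cv2.connectedComponentsWithStats(m)
    for i in range(1,k):
        if 3000<st[i,4]<14000:
            r=cv2.minAreaRect(np.argwhere(l==i)[:,::-1].astype(np.float32));print("dark",n,st[i],plane(c,ce[i],.003).round(4))
K,T=W;o=-T[:3,:3].T@T[:3,3];print("cam at",o.round(3))
```

```text
blue [ 0.4352 -0.3567  0.1807] [np.float64(1.9), np.float64(1.9)]
red [ 0.4384 -0.3026  0.1796] [np.float64(1.6), np.float64(1.6)]
yel [ 0.4431 -0.249   0.1796] [np.float64(1.3), np.float64(1.3)]
scene [411 216  47  18 212] [434.6 224.7] [0.4685 0.3195 0.024 ] ((48.61042404174805, 4.853338718414307), 15.64224624633789) 
  len 0.1046 deg -102.0
scene [413 241  50  18 229] [437.  249.6] [0.5303 0.3224 0.024 ] ((50.68240737915039, 4.979767322540283), 16.144338607788086) 
  len 0.1057 deg -102.1
side [161 283  45  28 224] [183.2 296.6] [0.5249 0.3186 0.024 ] ((4.908453941345215, 50.24471664428711), 59.620880126953125) 
  len 0.1268 deg 78.0
side [177 294  45  30 239] [199.1 308.5] [0.4665 0.3313 0.024 ] ((5.026850700378418, 51.09484100341797), 58.13401794433594) 
  len 0.1267 deg 78.2
dark side [   0  345  169   75 4213] [0.5557 0.6446 0.003 ]
cam at [ 0.318 -0.545  0.372]
```

Emit:
carry_out(
  plan=[
    [[0, 0, -30], [0, 0, -8.4], 1],
    [[0, 0, -40], [0, 0, -8.4], 1],
    [[0, 0, -40], [0, 0, -8.4], 1],
    [[0, 0, 0], [0, 0, -8.4], 1],
    [[0, 0, 0], [0, 0, -8.4], 1],
    [[0, 0, 0], [0, 0, -8.4], 1],
    [[0, 0, 0], [0, 0, -8.4], 1],
    [[0, 0, 0], [0, 0, 0], 1],
  ],
)

```text
time_s: 0.95
eef_pos: [0.2455, -0.5746, 0.3518]
eef_rot: [-0.0, 0.755, 0.656, 0.0]
ft_force: [-0.7, -0.4, 0.1]
grip_width: 0.0853
grip_force: 0.0
```

Emit:
carry_out(
  plan=[
    [[0, 0, 0], [0, 0, -3.8], 1],
    [[32, 28, 0], [0, 0, 0], 1],
    [[33, 28, 0], [0, 0, 0], 1],
    [[33, 28, 0], [0, 0, 0], 1],
    [[33, 28, 0], [0, 0, 0], 1],
    [[33, 28, 0], [0, 0, 0], 1],
    [[33, 28, 0], [0, 0, 0], 1],
    [[33, 30, 0], [0, 0, 0], 1],
    [[0, 0, 0], [0, 0, 0], 1],
    [[0, 0, 0], [0, 0, 0], 1],
  ],
)

```text
time_s: 1.95
eef_pos: [0.4606, -0.3593, 0.3521]
eef_rot: [-0.0, 0.733, 0.68, -0.0]
ft_force: [-0.7, -0.4, -0.3]
grip_width: 0.0855
grip_force: 0.0
```

Run:
```python
from h import *
snap("wrist","b")
```

```text
(no output)
```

View pics/b_wrist.png

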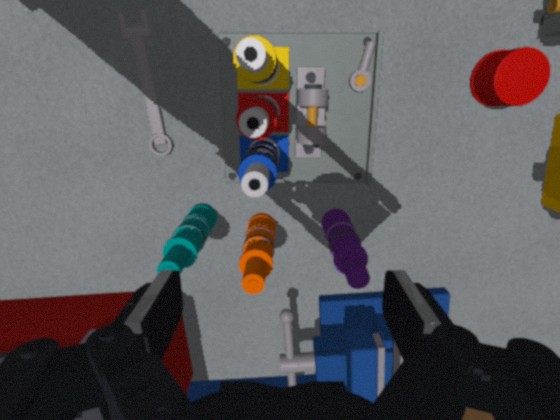

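The wrist picture shows the spacer holes at yellow (251,54), red (253,123) and blue (254,184). The clevis lies between (299,67) and (326,157). The orange, purple and turquoise look-alikes stand on the near side. I'll take a second view.

Emit:
carry_out(
  plan=[
    [[40, 0, 0], [0, 0, 0], 1],
    [[40, 0, 0], [0, 0, 0], 1],
    [[0, 0, 0], [0, 0, 0], 1],
    [[0, 0, 0], [0, 0, 0], 1],
    [[0, 0, 0], [0, 0, 0], 1],
  ],
)

```text
time_s: 2.5
eef_pos: [0.4655, -0.2818, 0.3524]
eef_rot: [0.0, 0.734, 0.679, -0.0]
ft_force: [0.0, 0.1, 0.0]
grip_width: 0.0853
grip_force: 0.0
```

```bash
cat >> h.py <<'E'
def spot(im,uv,r=16):
    """centroid of the bright disc (hole filled) near uv"""
    x,y=map(int,np.round(uv)); x0,y0=max(x-r,0),max(y-r,0)
    c=cv2.cvtColor(im[y0:y+r+1,x0:x+r+1],cv2.COLOR_BGR2HSV)
    m=((c[...,2]>195)&(c[...,1]<40)).astype(np.uint8)
    cs,_=cv2.findContours(m,cv2.RETR_EXTERNAL,cv2.CHAIN_APPROX_NONE)
    k=max(cs,key=cv2.contourArea); (a,b),(w,h),_=cv2.fitEllipse(k)
    return np.array([a+x0,b+y0]),(round(w,1),round(h,1))
E
python3 - <<'E'
from h import *
import station
im2=snap("wrist","c"); im1=cv2.imread("pics/b_wrist.png")
A=cam("wrist","b");B=cam("wrist","c");S=cam("scene")
P={"blue":(.4352,-.3567,.1807),"red":(.4384,-.3026,.18),"yel":(.4431,-.249,.18)}
for n,p in P.items():
    u1,s1=spot(im1,proj(A,p));u2,s2=spot(im2,proj(B,p))
    q,e=tri([(A,u1),(B,u2)]);print(n,u1.round(1),s1,u2.round(1),s2,q.round(4),e, "z.18:",plane(A,u1,.18).round(4),plane(B,u2,.18).round(4))
x,y=proj(B,(.5,-.3,.05)).astype(int);print(x,y)
a=cv2.resize(im1[20:200,200:400],(400,360),interpolation=2);y0=max(y-90,0);b=cv2.resize(im2[y0:y0+180,200:400],(400,360),interpolation=2)
print(y0);cv2.imwrite("pics/crop2.png",np.hstack([a,b]))
E
```

```text
Traceback (most recent call last):
  File "h.py", line 28, in spot
    k=max(cs,key=cv2.contourArea); (a,b),(w,h),_=cv2.fitEllipse(k)
ValueError: max() iterable argument is empty
```

```bash
sed -i 's/m=((c\[...,2\]>195)/t=.85*np.percentile(c[...,2][c[...,1]<40],97); m=((c[...,2]>t)/' h.py
python3 - <<'E'
from h import *
im2=cv2.imread("pics/c_wrist.png"); im1=cv2.imread("pics/b_wrist.png")
A=cam("wrist","b");B=cam("wrist","c")
P={"blue":(.4352,-.3567,.1807),"red":(.4384,-.3026,.18),"yel":(.4431,-.249,.18)}
for n,p in P.items():
    u1,s1=spot(im1,proj(A,p));u2,s2=spot(im2,proj(B,p))
    q,e=tri([(A,u1),(B,u2)]);print(n,u1.round(1),s1,u2.round(1),s2,q.round(4),e, "z.18:",plane(A,u1,.18).round(4),plane(B,u2,.18).round(4))
x,y=proj(B,(.5,-.3,.05)).astype(int)
a=cv2.resize(im1[20:200,200:400],(400,360),interpolation=2);y0=max(y-90,0);b=cv2.resize(im2[y0:y0+180,200:400],(400,360),interpolation=2)
print(y0);cv2.imwrite("pics/crop2.png",np.hstack([a,b]))
E
```

```text
blue [253.8 184.2] (24.5, 25.1) [255.4 263.3] (16.2, 21.5) [ 0.4348 -0.3574  0.185 ] [np.float64(0.8), np.float64(0.8)] z.18: [ 0.4351 -0.3587  0.18  ] [ 0.4334 -0.3599  0.18  ]
red [259.8 129.4] (6.6, 19.9) [251.6 199.9] (4.2, 11.3) [ 0.4349 -0.3162  0.1167] [np.float64(5.8), np.float64(5.8)] z.18: [ 0.4451 -0.3112  0.18  ] [ 0.4365 -0.2959  0.18  ]
yel [251.  52.] (23.2, 28.4) [253.7 150. ] (25.1, 25.8) [ 0.4437 -0.2505  0.1825] [np.float64(0.4), np.float64(0.4)] z.18: [ 0.4439 -0.2503  0.18  ] [ 0.4431 -0.2509  0.18  ]
78
```

View pics/crop2.png

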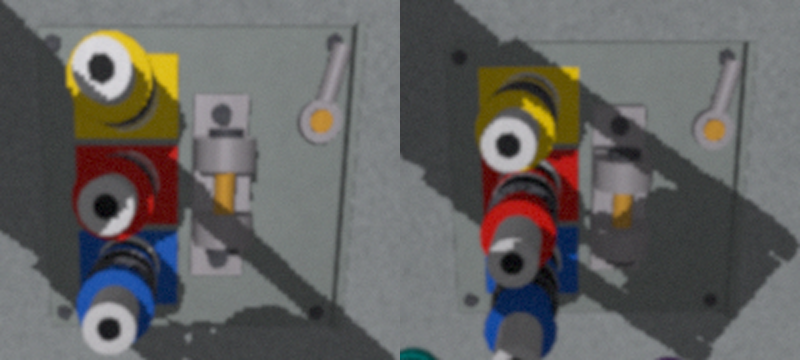

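The left half shows the holes at wrist (254.5,184), (252.5,123.5) and (250.5,54). The right half shows yellow at (254,151) and red at (256,209.5). The clevis flange corners and pad edges are clear in both halves.

Run:
```python
from h import *
A=cam("wrist","b");B=cam("wrist","c");S=cam("scene");D=cam("side")
L=lambda x,y:(200+x/2,20+y/2)
R=lambda x,y:(200+(x-400)/2,78+y/2)
for n,o in(("blue",[(A,(254.3,184)),(B,(255.4,263.3)),(S,(127.5,143)),(D,(347.7,143.2))]),("red",[(A,L(105,207)),(B,R(512,263)),(S,(152.2,146.7)),(D,(338.7,149.7))]),("yel",[(A,L(101,68)),(B,R(508,146)),(S,(176.7,150.7)),(D,(328.9,156))])):
    p,e=tri(o);q,f=tri(o[:2]);print(n,"all",p.round(4),e,"wrist",q.round(4),f,"z.18",plane(A,o[0][1],.18).round(4),plane(B,o[1][1],.18).round(4))
print("pads +x edge ends y/r/b")
for a,b in(((178,55),(178,138)),((178,147),(178,222)),((178,231),(179,303))): print(plane(A,L(*a),.015).round(4),plane(A,L(*b),.015).round(4))
print("yel B",[plane(B,R(*u),.015).round(4) for u in((478,67),(579,67),(579,148))])
print("clevis flange A",[plane(A,L(*u),.026).round(4) for u in((196,94),(249,96),(193,272),(242,275))])
print("B",[plane(B,R(*u),.026).round(4) for u in((595,103),(647,107))])
for n,a,b in(("bolt hole",(221,113),(620,126)),("-x corner",(196,94),(595,103)),("+x corner",(249,96),(647,107)),("plate hole",(335,42),(727,58)),("pad corner",(178,55),(579,67))):print(n,[np.round(v,4) for v in tri([(A,L(*a)),(B,R(*b))])])
```

```text
blue all [ 0.4349 -0.358   0.1806] [np.float64(0.8), np.float64(1.9), np.float64(2.9), np.float64(1.2)] wrist [ 0.4351 -0.3571  0.1854] [np.float64(1.0), np.float64(1.0)] z.18 [ 0.4356 -0.3586  0.18  ] [ 0.4334 -0.3599  0.18  ]
red all [ 0.439  -0.3047  0.1791] [np.float64(1.3), np.float64(1.0), np.float64(2.9), np.float64(1.1)] wrist [ 0.4393 -0.306   0.1779] [np.float64(0.1), np.float64(0.1)] z.18 [ 0.4394 -0.3058  0.18  ] [ 0.4396 -0.3053  0.18  ]
yel all [ 0.4432 -0.2508  0.1789] [np.float64(0.8), np.float64(1.1), np.float64(2.5), np.float64(0.8)] wrist [ 0.4433 -0.2517  0.1802] [np.float64(0.0), np.float64(0.0)] z.18 [ 0.4434 -0.2517  0.18  ] [ 0.4433 -0.2518  0.18  ]
pads +x edge ends y/r/b
[ 0.4786 -0.2315  0.015 ] [ 0.4753 -0.2798  0.015 ]
[ 0.4749 -0.2852  0.015 ] [ 0.4716 -0.3322  0.015 ]
[ 0.4712 -0.338   0.015 ] [ 0.4685 -0.3865  0.015 ]
yel B [array([ 0.4138, -0.2251,  0.015 ]), array([ 0.4791, -0.2302,  0.015 ]), array([ 0.4753, -0.2827,  0.015 ])]
clevis flange A [array([ 0.4878, -0.2553,  0.026 ]), array([ 0.5199, -0.2588,  0.026 ]), array([ 0.479, -0.364,  0.026]), array([ 0.5111, -0.3685,  0.026 ])]
B [array([ 0.4875, -0.2527,  0.026 ]), array([ 0.5208, -0.2578,  0.026 ])]
bolt hole [array([ 0.502 , -0.2675,  0.0336]), array([0.2, 0.2])]
-x corner [array([ 0.4883, -0.2543,  0.0107]), array([0.2, 0.2])]
+x corner [array([ 0.5211, -0.2586,  0.0198]), array([0.4, 0.4])]
plate hole [array([ 0.5741, -0.2319,  0.018 ]), array([0., 0.])]
pad corner [array([ 0.479 , -0.2306,  0.0068]), array([0.2, 0.2])]
```

```bash
cat > go.py <<'E'
import sys,numpy as np
from scipy.spatial.transform import Rotation as Ro
from station import state
s=state(); R=Ro.from_quat(np.roll(s["eef_rot"],-1)); p=np.array(s["eef_pos"])
print("t",s["time_s"],"pos",p.round(4),"yaw_x %.2f"%np.degrees(np.arctan2(*R.as_matrix()[1::-1,0])),"tilt",R.as_matrix()[:,2].round(4),"F",np.round(s["ft_force"],1))
for a in sys.argv[1:]:
    t=np.array(eval(a)); print(t,"mm in tool axes",(R.inv().apply(t-p)*1e3).round(1)); p=t
E
python3 go.py ".4433,-.2515,.3524" ".4433,-.2515,.158"
```

```text
t 2.55 pos [ 0.4655 -0.2818  0.3522] yaw_x 85.59 tilt [-2.e-04 -4.e-04 -1.e+00] F [ 0.5  1.  -0.3]
[ 0.4433 -0.2515  0.3524] mm in tool axes [ 28.5 -24.5  -0.2]
[ 0.4433 -0.2515  0.158 ] mm in tool axes [1.000e-01 0.000e+00 1.944e+02]
```

Emit:
carry_out(
  plan=[
    [[28.5, -24.5, 0], [0, 0, 0], 1],
    [[0, 0, 40], [0, 0, 0], 1],
    [[0, 0, 40], [0, 0, 0], 1],
    [[0, 0, 40], [0, 0, 0], 1],
    [[0, 0, 40], [0, 0, 0], 1],
    [[0, 0, 20], [0, 0, 0], 1],
    [[0, 0, 14], [0, 0, 0], 1],
    [[0, 0, 0], [0, 0, 0], 1],
    [[0, 0, 0], [0, 0, 0], 1],
  ],
  grip_force=40,
)

```text
time_s: 3.45
eef_pos: [0.4442, -0.251, 0.1592]
eef_rot: [0.001, 0.733, 0.68, 0.0]
ft_force: [-0.3, 0.1, 0.6]
grip_width: 0.0856
grip_force: 0.0
```

Emit:
carry_out(
  plan=[
    [[0, 0, 0], [0, 0, 0], 0.25],
    [[0, 0, 0], [0, 0, 0], 0],
    [[0, 0, 0], [0, 0, 0], 0],
    [[0, 0, 0], [0, 0, 0], 0],
    [[0, 0, 0], [0, 0, 0], 0],
    [[0, 0, 0], [0, 0, 0], 0],
    [[0, 0, 0], [0, 0, 0], 0],
    [[0, 0, 0], [0, 0, 0], 0],
  ],
)

```text
time_s: 4.25
eef_pos: [0.4439, -0.2503, 0.1589]
eef_rot: [0.0, 0.733, 0.68, -0.0]
ft_force: [-1.1, 1.1, 5.8]
grip_width: 0.0232
grip_force: 39.2
```

Emit:
carry_out(
  plan=[
    [[0, 0, -10], [0, 0, 0], 0],
    [[0, 0, -25], [0, 0, 0], 0],
    [[0, 0, -35], [0, 0, 0], 0],
    [[0, 0, -40], [0, 0, 0], 0],
    [[0, 0, -40], [0, 0, 0], 0],
    [[0, 0, -30], [0, 0, 0], 0],
    [[0, 0, 0], [0, 0, 0], 0],
  ],
)

```text
time_s: 4.95
eef_pos: [0.4453, -0.2511, 0.3434]
eef_rot: [0.004, 0.733, 0.68, 0.001]
ft_force: [0.0, -0.7, -3.5]
grip_width: 0.0229
grip_force: 39.9
```

```bash
python3 go.py ".576,.076,.339"
python3 - <<'E'
from h import *
im=snap("wrist","d"); snap("side","d")
W=cam("wrist","d");S=cam("scene")
for n in("scene",):
  a=cv2.imread("pics/a_scene.png");m=((a.max(2)<60)).astype(np.uint8);m=cv2.morphologyEx(m,cv2.MORPH_OPEN,np.ones((7,7)))
  k,l,st,ce=cv2.connectedComponentsWithStats(m)
  i=l[263,293];cs,_=cv2.findContours((l==i).astype(np.uint8),0,1);r=cv2.approxPolyDP(cs[0],8,True)[:,0];P=np.array([plane(S,u,.003) for u in r]);print(r.tolist(),P.round(4),P.mean(0))
E
```

```text
t 4.95 pos [ 0.4453 -0.2511  0.3434] yaw_x 85.74 tilt [ 0.0068 -0.0051 -1.    ] F [ 0.  -0.7 -3.5]
[0.576 0.076 0.339] mm in tool axes [335.9 106.    3.6]
[[337, 223], [239, 229], [242, 306], [348, 298]] [[ 0.4775  0.1041  0.003 ]
 [ 0.5191 -0.1167  0.003 ]
 [ 0.7    -0.0818  0.003 ]
 [ 0.656   0.1379  0.003 ]] [0.58815469 0.01087629 0.003     ]
```

View pics/d_wrist.png

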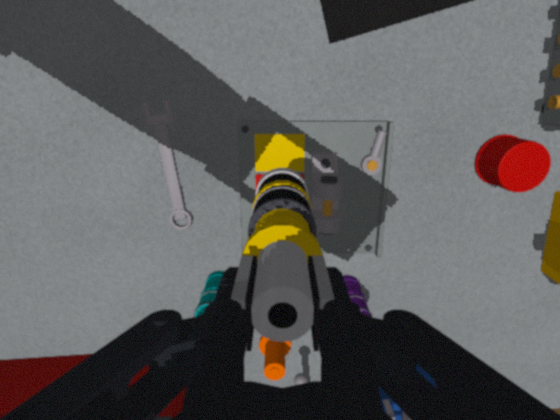

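Yellow is held upright between the pads, and a mat corner shows at (331,42). I'll carry it to the far side of the mat.

Emit:
carry_out(
  plan=[
    [[20, 6, 0], [0, 0, 0], 0],
    [[35, 11, 0], [0, 0, 0], 0],
    [[40, 13, 0], [0, 0, 0], 0],
    [[40, 13, 0], [0, 0, 0], 0],
    [[40, 13, 0], [0, 0, 0], 0],
    [[40, 13, 0], [0, 0, 0], 0],
    [[40, 13, 0], [0, 0, 0], 0],
    [[40, 12, 0], [0, 0, 0], 0],
    [[30, 9, 0], [0, 0, 0], 0],
    [[10, 3, 0], [0, 0, 0], 0],
  ],
)

```text
time_s: 6.05
eef_pos: [0.5735, 0.0793, 0.3342]
eef_rot: [-0.003, 0.732, 0.682, -0.002]
ft_force: [-0.2, -0.5, -4.8]
grip_width: 0.0228
grip_force: 39.9
```

Emit:
carry_out(
  plan=[
    [[0, 0, 0], [0, 0, 0], 0],
    [[0, 0, 40], [0, 0, 0], 0],
    [[0, 0, 40], [0, 0, 0], 0],
    [[0, 0, 40], [0, 0, 0], 0],
    [[0, 0, 30], [0, 0, 0], 0],
    [[0, 0, 20], [0, 0, 0], 0],
    [[0, 0, 0], [0, 0, 0], 0],
    [[0, 0, 0], [0, 0, 0], 0],
  ],
)

```text
time_s: 6.85
eef_pos: [0.5737, 0.0749, 0.1679]
eef_rot: [-0.0, 0.733, 0.68, -0.001]
ft_force: [-0.5, -0.1, -4.0]
grip_width: 0.0228
grip_force: 40.1
```

```bash
python3 go.py ".576,.076,.147"
```

```text
t 6.85 pos [0.5737 0.0749 0.1679] yaw_x 85.66 tilt [-1.7e-03 -4.0e-04 -1.0e+00] F [-0.5 -0.1 -4. ]
[0.576 0.076 0.147] mm in tool axes [ 1.3  2.2 20.9]
```

Emit:
carry_out(
  plan=[
    [[0, 0, 10], [0, 0, 0], 0],
    [[0, 0, 6], [0, 0, 0], 0],
    [[0, 0, 3], [0, 0, 0], 0],
    [[0, 0, 1], [0, 0, 0], 0],
    [[0, 0, 0], [0, 0, 0], 0],
    [[0, 0, 0], [0, 0, 0], 0],
  ],
)

```text
time_s: 7.45
eef_pos: [0.5746, 0.0762, 0.1486]
eef_rot: [0.0, 0.733, 0.68, 0.0]
ft_force: [-0.4, -0.5, -4.0]
grip_width: 0.0229
grip_force: 40.0
```

Emit:
carry_out(
  plan=[
    [[0, 0, 2], [0, 0, 0], 0],
    [[0, 0, 0], [0, 0, 0], 0],
    [[0, 0, 0], [0, 0, 0], 0],
  ],
)

```text
time_s: 7.75
eef_pos: [0.5749, 0.0762, 0.147]
eef_rot: [0.0, 0.733, 0.68, 0.0]
ft_force: [0.1, 0.9, -1.3]
grip_width: 0.0229
grip_force: 40.4
```

Emit:
carry_out(
  plan=[
    [[0, 0, 0.5], [0, 0, 0], 0.3],
    [[0, 0, 0], [0, 0, 0], 0.6],
    [[0, 0, 0], [0, 0, 0], 1],
    [[0, 0, 0], [0, 0, 0], 1],
    [[0, 0, 0], [0, 0, 0], 1],
    [[0, 0, -20], [0, 0, 0], 1],
    [[0, 0, -40], [0, 0, 0], 1],
    [[0, 0, -40], [0, 0, 0], 1],
    [[0, 0, -20], [0, 0, 0], 1],
    [[0, 0, 0], [0, 0, 0], 1],
  ],
)

```text
time_s: 8.75
eef_pos: [0.5766, 0.0761, 0.2705]
eef_rot: [0.003, 0.733, 0.68, 0.003]
ft_force: [0.8, 0.7, -0.2]
grip_width: 0.0854
grip_force: 0.0
```

```bash
python3 go.py ".4393,-.3055,.27"
python3 - <<'E'
from h import *
im=snap("wrist","e");W=cam("wrist","e");print(proj(W,(.575,.076,.168)))
E
```

```text
t 8.75 pos [0.5766 0.0761 0.2705] yaw_x 85.74 tilt [ 0.0079 -0.     -1.    ] F [ 0.8  0.7 -0.2]
[ 0.4393 -0.3055  0.27  ] mm in tool axes [-390.8 -108.5   -0.6]
[278.88760814 207.82502844]
```

View pics/e_wrist.png

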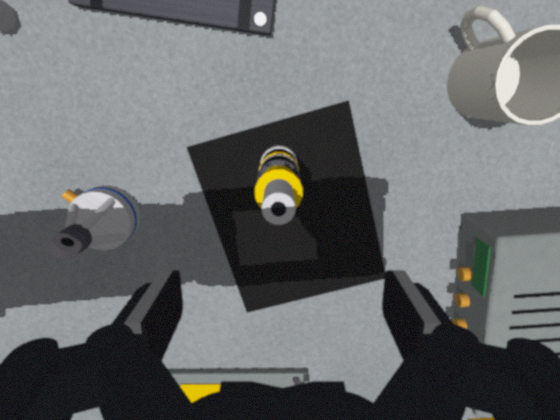

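Yellow stands upright on the mat, with its hole at (279,208) as predicted. The mat corners are (189,147), (348,101), (385,272) and (248,311). Next is red.

Emit:
carry_out(
  plan=[
    [[-25, -7, 0], [0, 0, 0], 1],
    [[-40, -11, 0], [0, 0, 0], 1],
    [[-44, -12, 0], [0, 0, 0], 1],
    [[-44, -12.5, 0], [0, 0, 0], 1],
    [[-44, -12.5, 0], [0, 0, 0], 1],
    [[-44, -12.5, 0], [0, 0, 0], 1],
    [[-44, -12, 0], [0, 0, 0], 1],
    [[-44, -12, 0], [0, 0, 0], 1],
    [[-40, -11, 0], [0, 0, 0], 1],
    [[-22, -6, 0], [0, 0, 0], 1],
  ],
)

```text
time_s: 9.8
eef_pos: [0.4349, -0.3078, 0.2633]
eef_rot: [-0.002, 0.734, 0.679, -0.0]
ft_force: [1.9, 0.1, -0.1]
grip_width: 0.0849
grip_force: 0.0
```

Emit:
carry_out(
  plan=[
    [[0, 0, 0], [0, 0, 0], 1],
    [[0, 0, 0], [0, 0, 0], 1],
    [[0, 0, 0], [0, 0, 0], 1],
  ],
)

```text
time_s: 10.1
eef_pos: [0.4371, -0.3044, 0.2647]
eef_rot: [-0.001, 0.733, 0.681, 0.0]
ft_force: [-0.7, 0.7, 0.2]
grip_width: 0.0855
grip_force: 0.0
```

```bash
python3 go.py ".4393,-.3055,.162"
python3 - <<'E'
from h import *
S=cam("scene");W=cam("wrist","e")
P=np.array([plane(W,u,.003) for u in((189,147),(348,101),(385,272),(248,311))]);print(P.round(4),P.mean(0).round(4))
E
```

```text
t 10.1 pos [ 0.4371 -0.3044  0.2647] yaw_x 85.79 tilt [-0.0011  0.0017 -1.    ] F [-0.7  0.7  0.2]
[ 0.4393 -0.3055  0.162 ] mm in tool axes [ -1.1   2.4 102.7]
[[ 0.4745  0.1016  0.003 ]
 [ 0.6556  0.1381  0.003 ]
 [ 0.6994 -0.0761  0.003 ]
 [ 0.5183 -0.12    0.003 ]] [0.587  0.0109 0.003 ]
```

Emit:
carry_out(
  plan=[
    [[-1, 2, 30], [0, 0, 0], 1],
    [[0, 0, 40], [0, 0, 0], 1],
    [[0, 0, 20], [0, 0, 0], 1],
    [[0, 0, 10], [0, 0, 0], 1],
    [[0, 0, 2], [0, 0, 0], 1],
    [[0, 0, 0], [0, 0, 0], 1],
    [[0, 0, 0], [0, 0, 0], 1],
  ],
)

```text
time_s: 10.8
eef_pos: [0.44, -0.3074, 0.1655]
eef_rot: [0.001, 0.733, 0.68, 0.0]
ft_force: [-0.3, 0.1, 0.5]
grip_width: 0.0856
grip_force: 0.0
```

Emit:
carry_out(
  plan=[
    [[0, 0, 0], [0, 0, 0], 0.25],
    [[0, 0, 0], [0, 0, 0], 0],
    [[0, 0, 0], [0, 0, 0], 0],
    [[0, 0, 0], [0, 0, 0], 0],
    [[0, 0, 0], [0, 0, 0], 0],
    [[0, 0, 0], [0, 0, 0], 0],
    [[0, 0, 0], [0, 0, 0], 0],
    [[0, 0, 0], [0, 0, 0], 0],
  ],
)

```text
time_s: 11.6
eef_pos: [0.4392, -0.307, 0.1641]
eef_rot: [0.0, 0.733, 0.68, 0.0]
ft_force: [-0.5, -0.7, 3.4]
grip_width: 0.0226
grip_force: 39.6
```

Emit:
carry_out(
  plan=[
    [[0, 0, -10], [0, 0, 0], 0],
    [[0, 0, -25], [0, 0, 0], 0],
    [[0, 0, -35], [0, 0, 0], 0],
    [[0, 0, -40], [0, 0, 0], 0],
    [[0, 0, -40], [0, 0, 0], 0],
    [[0, 0, -30], [0, 0, 0], 0],
    [[0, 0, 0], [0, 0, 0], 0],
    [[0, 0, 0], [0, 0, 0], 0],
  ],
)

```text
time_s: 12.4
eef_pos: [0.4388, -0.3067, 0.3432]
eef_rot: [-0.0, 0.733, 0.68, -0.0]
ft_force: [0.0, -0.1, -3.8]
grip_width: 0.0229
grip_force: 39.8
```

```bash
python3 go.py ".587,.011,.335"
```

```text
t 12.4 pos [ 0.4388 -0.3067  0.3432] yaw_x 85.74 tilt [-4.e-04  4.e-04 -1.e+00] F [ 0.  -0.1 -3.8]
[0.587 0.011 0.335] mm in tool axes [327.8 124.2   8.2]
```

Emit:
carry_out(
  plan=[
    [[20, 8, 0], [0, 0, 0], 0],
    [[35, 13, 0], [0, 0, 0], 0],
    [[40, 15, 0], [0, 0, 0], 0],
    [[40, 15, 0], [0, 0, 0], 0],
    [[40, 15, 0], [0, 0, 0], 0],
    [[40, 15, 0], [0, 0, 0], 0],
    [[40, 15, 0], [0, 0, 0], 0],
    [[40, 15, 0], [0, 0, 0], 0],
    [[23, 9, 0], [0, 0, 0], 0],
    [[10, 4, 0], [0, 0, 0], 0],
  ],
)

```text
time_s: 13.4
eef_pos: [0.5863, 0.0136, 0.34]
eef_rot: [-0.002, 0.732, 0.681, -0.002]
ft_force: [-0.1, -1.2, -4.3]
grip_width: 0.0225
grip_force: 39.7
```

Emit:
carry_out(
  plan=[
    [[0, 0, 0], [0, 0, 0], 0],
    [[0, 0, 40], [0, 0, 0], 0],
    [[0, 0, 40], [0, 0, 0], 0],
    [[0, 0, 40], [0, 0, 0], 0],
    [[0, 0, 30], [0, 0, 0], 0],
    [[0, 0, 20], [0, 0, 0], 0],
    [[0, 0, 10], [0, 0, 0], 0],
    [[0, 0, 0], [0, 0, 0], 0],
    [[0, 0, 0], [0, 0, 0], 0],
  ],
)

```text
time_s: 14.3
eef_pos: [0.5875, 0.0101, 0.1648]
eef_rot: [0.001, 0.733, 0.68, 0.0]
ft_force: [0.8, -0.1, -2.2]
grip_width: 0.023
grip_force: 39.7
```

Emit:
carry_out(
  plan=[
    [[0, 0, 8], [0, 0, 0], 0],
    [[0, 0, 3], [0, 0, 0], 0],
    [[0, 0, 1], [0, 0, 0], 0],
    [[0, 0, 0], [0, 0, 0], 0],
    [[0, 0, 0], [0, 0, 0], 0],
  ],
)

```text
time_s: 14.8
eef_pos: [0.5873, 0.0111, 0.1522]
eef_rot: [0.0, 0.733, 0.68, 0.0]
ft_force: [0.4, 0.0, -2.1]
grip_width: 0.0225
grip_force: 39.8
```

Emit:
carry_out(
  plan=[
    [[0, 0, 1], [0, 0, 0], 0],
    [[0, 0, 0], [0, 0, 0], 0],
    [[0, 0, 0], [0, 0, 0], 0.3],
    [[0, 0, 0], [0, 0, 0], 0.6],
    [[0, 0, 0], [0, 0, 0], 1],
    [[0, 0, 0], [0, 0, 0], 1],
    [[0, 0, 0], [0, 0, 0], 1],
    [[0, 0, -20], [0, 0, 0], 1],
    [[0, 0, -40], [0, 0, 0], 1],
    [[0, 0, -40], [0, 0, 0], 1],
  ],
)

```text
time_s: 15.8
eef_pos: [0.5862, 0.0111, 0.2508]
eef_rot: [-0.001, 0.733, 0.68, -0.001]
ft_force: [0.4, -0.9, 0.3]
grip_width: 0.0855
grip_force: 0.0
```

Emit:
carry_out(
  plan=[
    [[0, 0, -15], [0, 0, 0], 1],
    [[0, 0, 0], [0, 0, 0], 1],
  ],
)

```text
time_s: 16.0
eef_pos: [0.5887, 0.0108, 0.269]
eef_rot: [0.002, 0.733, 0.68, 0.002]
ft_force: [-0.3, -0.2, 0.6]
grip_width: 0.0853
grip_force: 0.0
```

```bash
python3 go.py ".4353,-.359,.27"
python3 - <<'E'
from h import *
im=snap("scene","f");S=cam("scene")
u,s=spot(im,proj(S,(.587,.011,.168)),9);print(u,s,plane(S,u,.168).round(4)); u,s=spot(im,proj(S,(.575,.076,.168)),9);print(u,s,plane(S,u,.168).round(4))
E
```

```text
t 16.0 pos [0.5887 0.0108 0.269 ] yaw_x 85.74 tilt [ 6.e-03 -7.e-04 -1.e+00] F [-0.3 -0.2  0.6]
[ 0.4353 -0.359   0.27  ] mm in tool axes [-380.2 -125.5   -1.6]
[299.25102997 226.77968025] (3.6, 8.6) [0.5881 0.0226 0.168 ]
[328.35386086 223.42840576] (9.8, 11.6) [0.5743 0.0776 0.168 ]
```

Emit:
carry_out(
  plan=[
    [[-24, -8, 0], [0, 0, 0], 1],
    [[-39, -13, 0], [0, 0, 0], 1],
    [[-43, -14, 0], [0, 0, 0], 1],
    [[-43, -14, 0], [0, 0, 0], 1],
    [[-43, -14, 0], [0, 0, 0], 1],
    [[-43, -14, 0], [0, 0, 0], 1],
    [[-43, -14, 0], [0, 0, 0], 1],
    [[-43, -14, 0], [0, 0, 0], 1],
    [[-39, -13, 0], [0, 0, 0], 1],
    [[-20, -7, 0], [0, 0, 0], 1],
  ],
)

```text
time_s: 17.05
eef_pos: [0.4315, -0.3606, 0.2624]
eef_rot: [-0.002, 0.734, 0.679, -0.0]
ft_force: [0.4, 0.2, 0.3]
grip_width: 0.0851
grip_force: 0.0
```

Emit:
carry_out(
  plan=[
    [[0, 0, 20], [0, 0, 0], 1],
    [[0, 0, 20], [0, 0, 0], 1],
    [[0, 0, 0], [0, 0, 0], 1],
    [[0, 0, 0], [0, 0, 0], 1],
  ],
)

```text
time_s: 17.45
eef_pos: [0.4333, -0.3577, 0.2237]
eef_rot: [-0.002, 0.733, 0.68, 0.0]
ft_force: [1.2, -0.2, 1.0]
grip_width: 0.0855
grip_force: 0.0
```

```bash
python3 go.py ".4353,-.359,.162"
python3 - <<'E'
from h import *
im=snap("scene","f2");S=cam("scene")
for p in((.587,.011,.168),(.575,.076,.168)):
    u,s=spot(im,proj(S,p),9);print(u,s,plane(S,u,.168).round(4))
E
```

```text
t 17.45 pos [ 0.4333 -0.3577  0.2237] yaw_x 85.74 tilt [-0.0028  0.0032 -1.    ] F [ 1.2 -0.2  1. ]
[ 0.4353 -0.359   0.162 ] mm in tool axes [-1.3  2.3 61.7]
[295.38683319 226.02117062] (10.2, 11.3) [0.5874 0.0151 0.168 ]
[328.39074135 223.40139198] (9.7, 11.6) [0.5742 0.0777 0.168 ]
```

Emit:
carry_out(
  plan=[
    [[0, 1, 30], [0, 0, 0], 1],
    [[0, 0, 20], [0, 0, 0], 1],
    [[0, 0, 10], [0, 0, 0], 1],
    [[0, 0, 2], [0, 0, 0], 1],
    [[0, 0, 0], [0, 0, 0], 1],
    [[0, 0, 0], [0, 0, 0], 1],
  ],
)

```text
time_s: 18.1
eef_pos: [0.4359, -0.3594, 0.1654]
eef_rot: [0.001, 0.733, 0.68, -0.0]
ft_force: [0.2, -0.5, -0.4]
grip_width: 0.0852
grip_force: 0.0
```

Emit:
carry_out(
  plan=[
    [[0, 0, 0], [0, 0, 0], 0.25],
    [[0, 0, 0], [0, 0, 0], 0],
    [[0, 0, 0], [0, 0, 0], 0],
    [[0, 0, 0], [0, 0, 0], 0],
    [[0, 0, 0], [0, 0, 0], 0],
    [[0, 0, 0], [0, 0, 0], 0],
    [[0, 0, 0], [0, 0, 0], 0],
    [[0, 0, 0], [0, 0, 0], 0],
  ],
)

```text
time_s: 18.9
eef_pos: [0.4354, -0.3589, 0.1641]
eef_rot: [0.0, 0.733, 0.68, 0.0]
ft_force: [0.6, -0.2, 2.9]
grip_width: 0.0226
grip_force: 39.5
```

Emit:
carry_out(
  plan=[
    [[0, 0, -10], [0, 0, 0], 0],
    [[0, 0, -25], [0, 0, 0], 0],
    [[0, 0, -35], [0, 0, 0], 0],
    [[0, 0, -40], [0, 0, 0], 0],
    [[0, 0, -40], [0, 0, 0], 0],
    [[0, 0, -30], [0, 0, 0], 0],
    [[0, 0, 0], [0, 0, 0], 0],
    [[0, 0, 0], [0, 0, 0], 0],
  ],
)

```text
time_s: 19.7
eef_pos: [0.435, -0.3585, 0.3432]
eef_rot: [-0.0, 0.733, 0.68, -0.0]
ft_force: [-0.2, 0.3, -3.5]
grip_width: 0.0228
grip_force: 39.7
```

```bash
python3 go.py ".600,-.054,.335"
```

```text
t 19.7 pos [ 0.435  -0.3585  0.3432] yaw_x 85.74 tilt [-4.e-04  3.e-04 -1.e+00] F [-0.2  0.3 -3.5]
[ 0.6   -0.054  0.335] mm in tool axes [316.  141.9   8.3]
```

Emit:
carry_out(
  plan=[
    [[20, 9, 0], [0, 0, 0], 0],
    [[35, 16, 0], [0, 0, 0], 0],
    [[38, 17, 0], [0, 0, 0], 0],
    [[38, 17, 0], [0, 0, 0], 0],
    [[38, 17, 0], [0, 0, 0], 0],
    [[38, 17, 0], [0, 0, 0], 0],
    [[38, 17, 0], [0, 0, 0], 0],
    [[38, 17, 0], [0, 0, 0], 0],
    [[23, 10, 0], [0, 0, 0], 0],
    [[10, 5, 0], [0, 0, 0], 0],
  ],
)

```text
time_s: 20.7
eef_pos: [0.5997, -0.0514, 0.34]
eef_rot: [-0.003, 0.732, 0.681, -0.001]
ft_force: [0.4, -0.2, -3.8]
grip_width: 0.0234
grip_force: 39.7
```

Emit:
carry_out(
  plan=[
    [[0, 0, 0], [0, 0, 0], 0],
    [[0, 0, 40], [0, 0, 0], 0],
    [[0, 0, 40], [0, 0, 0], 0],
    [[0, 0, 40], [0, 0, 0], 0],
    [[0, 0, 30], [0, 0, 0], 0],
    [[0, 0, 20], [0, 0, 0], 0],
    [[0, 0, 10], [0, 0, 0], 0],
    [[0, 0, 8], [0, 0, 0], 0],
    [[0, 0, 0], [0, 0, 0], 0],
    [[0, 0, 0], [0, 0, 0], 0],
  ],
)

```text
time_s: 21.7
eef_pos: [0.6009, -0.0547, 0.157]
eef_rot: [0.001, 0.733, 0.68, 0.0]
ft_force: [0.2, 0.0, -2.8]
grip_width: 0.0225
grip_force: 39.7
```

Emit:
carry_out(
  plan=[
    [[0, 0, 3], [0, 0, 0], 0],
    [[0, 0, 1], [0, 0, 0], 0],
    [[0, 0, 0], [0, 0, 0], 0],
    [[0, 0, 0], [0, 0, 0], 0],
  ],
)

```text
time_s: 22.1
eef_pos: [0.6004, -0.0541, 0.1522]
eef_rot: [0.0, 0.733, 0.68, 0.0]
ft_force: [-0.5, -0.4, -1.8]
grip_width: 0.0231
grip_force: 39.8
```

Emit:
carry_out(
  plan=[
    [[0, 0, 1], [0, 0, 0], 0],
    [[0, 0, 0], [0, 0, 0], 0],
    [[0, 0, 0], [0, 0, 0], 0.3],
    [[0, 0, 0], [0, 0, 0], 0.6],
    [[0, 0, 0], [0, 0, 0], 1],
    [[0, 0, 0], [0, 0, 0], 1],
    [[0, 0, 0], [0, 0, 0], 1],
    [[0, 0, -20], [0, 0, 0], 1],
    [[0, 0, -40], [0, 0, 0], 1],
    [[0, 0, -40], [0, 0, 0], 1],
  ],
)

```text
time_s: 23.1
eef_pos: [0.5995, -0.054, 0.2508]
eef_rot: [-0.001, 0.733, 0.68, -0.001]
ft_force: [0.6, -1.2, 0.4]
grip_width: 0.0855
grip_force: 0.0
```

Emit:
carry_out(
  plan=[
    [[0, 0, -40], [0, 0, 0], 1],
    [[0, 0, -20], [0, 0, 0], 1],
    [[40, -15, 0], [0, 0, 0], 1],
    [[40, -15, 0], [0, 0, 0], 1],
    [[40, -18, 0], [0, 0, 0], 1],
    [[40, -18, 0], [0, 0, 0], 1],
    [[40, -18, 0], [0, 0, 0], 1],
    [[40, -16, 0], [0, 0, 0], 1],
    [[0, 0, 0], [0, 0, 0], 1],
    [[0, 0, 0], [0, 0, 0], 1],
  ],
)

```text
time_s: 24.1
eef_pos: [0.518, 0.1934, 0.3108]
eef_rot: [0.0, 0.732, 0.681, -0.0]
ft_force: [-0.1, -0.0, 0.2]
grip_width: 0.0853
grip_force: 0.0
```

Run:
```python
from h import *
im=snap("wrist","g");W=cam("wrist","g");print([proj(W,p).round(0) for p in((.4975,.323,.016),(.601,-.054,.168))])
```

```text
[array([255.,  44.]), array([380., 417.])]
```

Emit:
carry_out(
  plan=[
    [[40, 0, 0], [0, 0, 0], 1],
    [[40, 0, 0], [0, 0, 0], 1],
    [[0, 0, 0], [0, 0, 0], 1],
    [[0, 0, 0], [0, 0, 0], 1],
  ],
)

```text
time_s: 24.55
eef_pos: [0.5249, 0.2716, 0.3103]
eef_rot: [0.0, 0.733, 0.68, -0.001]
ft_force: [0.5, -0.0, -0.4]
grip_width: 0.0852
grip_force: 0.0
```

Run:
```python
from h import *
im=snap("wrist","i");im1=cv2.imread("pics/g_wrist.png")
for n,i in(("g",im1),("i",im)):
    c=cam("wrist",n);h=cv2.cvtColor(i,40);m=cv2.inRange(h,(10,90,80),(30,255,255));k,l,st,ce=cv2.connectedComponentsWithStats(m)
    x,y=proj(c,(.4975,.323,.024));
    for j in range(1,k):
        if st[j,4]>150 and np.hypot(*(ce[j]-(x,y)))<120:
            r=cv2.minAreaRect(np.argwhere(l==j)[:,::-1].astype(np.float32)); bx=cv2.boxPoints(r)
            s=sorted(range(4),key=lambda q:np.linalg.norm(bx[q]-bx[0])); e=[(bx[0]+bx[s[1]])/2,(bx[s[2]]+bx[s[3]])/2]
            e.sort(key=lambda q:q[1]);P=[plane(c,q,.024) for q in e];v=P[0]-P[1]
            print(n,np.round(e,1).tolist(),np.round(P,4).tolist(),"len",np.linalg.norm(v).round(4),"deg",np.degrees(np.arctan2(v[1],v[0])).round(2),"mid",((P[0]+P[1])/2).round(4))
```

```text
g [[232.1999969482422, -0.4000000059604645], [223.39999389648438, 103.0]] [[0.4779, 0.3664, 0.024], [0.4555, 0.2629, 0.024]] len 0.1058 deg 77.79 mid [0.4667 0.3146 0.024 ]
g [[288.20001220703125, 7.5], [274.6000061035156, 110.19999694824219]] [[0.5363, 0.3547, 0.024], [0.5136, 0.2507, 0.024]] len 0.1065 deg 77.64 mid [0.525  0.3027 0.024 ]
i [[235.6999969482422, 59.900001525878906], [226.10000610351562, 169.89999389648438]] [[0.4819, 0.3856, 0.024], [0.4557, 0.2632, 0.024]] len 0.1251 deg 77.94 mid [0.4688 0.3244 0.024 ]
i [[288.79998779296875, 67.5999984741211], [274.70001220703125, 176.3000030517578]] [[0.5399, 0.3732, 0.024], [0.514, 0.2508, 0.024]] len 0.1251 deg 78.02 mid [0.5269 0.312  0.024 ]
```

View pics/g_wrist.png

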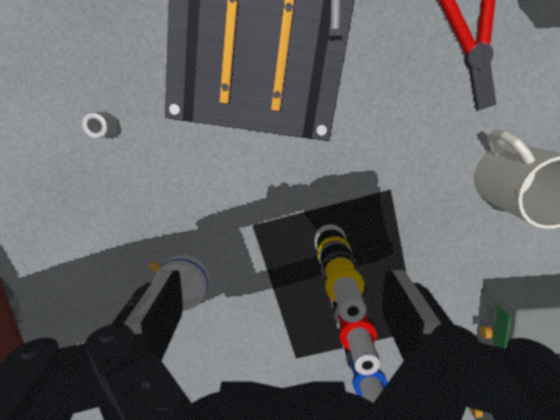

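The picture shows the set-up plate with two brass strips, whose near ends are at (223,103) and (275,110). All three dampers stand upright on the mat. I'll cross-check the strips with the fixed cameras.

Run:
```python
from h import *
S=cam("scene");D=cam("side")
P=np.array([plane(S,u,.018) for u in((408,198),(475,214),(465,284),(392,262))]);print(P.round(4),P.mean(0))
for n,c,lo in(("scene",S,50),("side",D,50)):
    im=cv2.imread(f"pics/a_{n}.png");h=cv2.cvtColor(im,40);m=cv2.inRange(h,(8,70,lo),(35,255,255))
    if n=="scene": m[:, :380]=0;m[300:]=0
    else: m[:270]=0;m[:,300:]=0
    k,l,st,ce=cv2.connectedComponentsWithStats(m)
    for i in range(1,k):
        if st[i,4]>60:
            r=cv2.minAreaRect(np.argwhere(l==i)[:,::-1].astype(np.float32));bx=cv2.boxPoints(r)
            s=sorted(range(4),key=lambda q:np.linalg.norm(bx[q]-bx[0])); e=[(bx[0]+bx[s[1]])/2,(bx[s[2]]+bx[s[3]])/2];Q=[plane(c,q,.024).round(4) for q in e]
            print(n,st[i],np.round(e,1).tolist(),np.round(Q,4).tolist())
```

```text
[[0.4004 0.2627 0.018 ]
 [0.4261 0.4131 0.018 ]
 [0.6017 0.3792 0.018 ]
 [0.5686 0.2268 0.018 ]] [0.4992303  0.32044215 0.018     ]
scene [410 216  57  21 314] [[409.8999938964844, 218.1999969482422], [466.0, 234.0]] [[0.4581, 0.2651, 0.024], [0.4842, 0.3873, 0.024]]
scene [404 239  59  21 330] [[404.1000061035156, 240.60000610351562], [462.0, 257.1000061035156]] [[0.5166, 0.2518, 0.024], [0.5423, 0.3749, 0.024]]
side [161 282  45  30 287] [[161.1999969482422, 309.3999938964844], [205.3000030517578, 283.5]] [[0.5379, 0.3793, 0.024], [0.5112, 0.2529, 0.024]]
side [177 293  46  31 300] [[177.0, 322.0], [221.3000030517578, 294.5]] [[0.4798, 0.3919, 0.024], [0.4532, 0.2653, 0.024]]
```

```bash
python3 go.py ".56,.15,.33" ".499,-.312,.33"
```

```text
t 24.6 pos [0.5249 0.271  0.3104] yaw_x 85.66 tilt [-5.e-04 -9.e-04 -1.e+00] F [ 0.8  0.2 -0.3]
[0.56 0.15 0.33] mm in tool axes [-118.1   44.2  -19.5]
[ 0.499 -0.312  0.33 ] mm in tool axes [-465.3  -25.9    0.5]
```

Emit:
carry_out(
  plan=[
    [[-30, 1, 0], [0, 0, 0], 1],
    [[-45, 2, 0], [0, 0, 0], 1],
    [[-46, 2, 0], [0, 0, 0], 1],
    [[-46, 2, 0], [0, 0, 0], 1],
    [[-46, 2, 0], [0, 0, 0], 1],
    [[-46, 2, 0], [0, 0, 0], 1],
    [[-46, 2, 0], [0, 0, 0], 1],
    [[-46, 2, 0], [0, 0, 0], 1],
    [[-46, 1, 0], [0, 0, 0], 1],
    [[-46, 1, 0], [0, 0, 0], 1],
  ],
)

```text
time_s: 25.6
eef_pos: [0.5069, -0.1742, 0.3111]
eef_rot: [0.0, 0.734, 0.679, -0.0]
ft_force: [1.2, -0.2, -0.5]
grip_width: 0.0856
grip_force: 0.0
```

Emit:
carry_out(
  plan=[
    [[-46, 1, 0], [0, 0, 0], 1],
    [[-46, 0, 0], [0, 0, 0], 1],
    [[-33, 0, 0], [0, 0, 0], 1],
    [[-15, 0, 0], [0, 0, 0], 1],
    [[0, 0, 0], [0, 0, 0], 1],
    [[0, 0, 0], [0, 0, 0], 1],
    [[0, 0, 0], [0, 0, 0], 1],
    [[0, 0, 0], [0, 0, 0], 1],
  ],
)

```text
time_s: 26.4
eef_pos: [0.4993, -0.3089, 0.3111]
eef_rot: [0.0, 0.732, 0.681, 0.0]
ft_force: [0.8, -0.3, -0.3]
grip_width: 0.0855
grip_force: 0.0
```

```bash
python3 go.py ".499,-.312,.31"
python3 - <<'E'
from h import *
im=snap("wrist","j");W=cam("wrist","j");x,y=proj(W,(.499,-.312,.03)).astype(int);print(x,y)
x0,y0=x-100,max(y-100,0);print(x0,y0);cv2.imwrite("pics/crop3.png",cv2.resize(im[y0:y0+200,x0:x0+200],(600,600),interpolation=2))
E
```

```text
t 26.4 pos [ 0.4993 -0.3089  0.3111] yaw_x 85.84 tilt [ 3.e-04  0.e+00 -1.e+00] F [ 0.8 -0.3 -0.3]
[ 0.499 -0.312  0.31 ] mm in tool axes [-3.1 -0.1  1.1]
282 162
182 62
```

View pics/crop3.png

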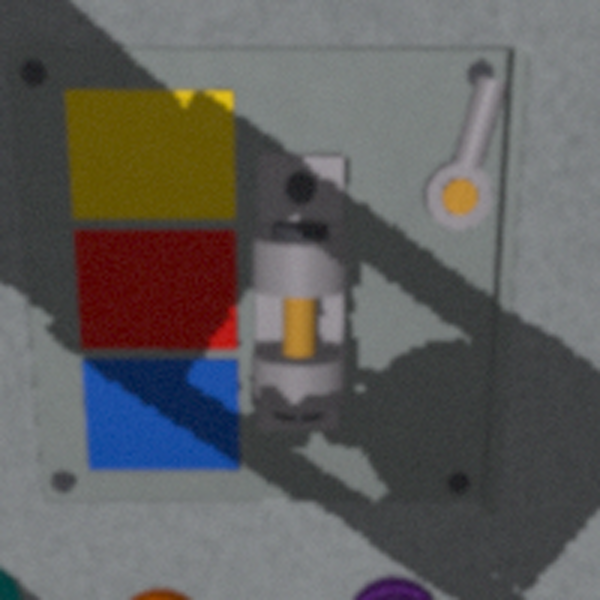

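The crop shows all three pads and the clevis, whose flange top edge runs from (257,155) to (347,156), with the pin centred at (300,328).

Run:
```python
from h import *
W=cam("wrist","j");f=lambda x,y:(182+x/3,62+y/3)
for n,c in(("yel",((65,90),(233,90),(238,217),(73,219))),("red",((74,231),(237,231),(239,348),(82,350))),("blue",((83,360),(239,360),(241,467),(90,469)))):
    P=np.array([plane(W,f(*u),.015) for u in c]);print(n,P.mean(0).round(4),np.linalg.norm(P[0]-P[1]).round(4),np.linalg.norm(P[1]-P[2]).round(4),"deg",np.degrees(np.arctan2(*(P[1]-P[2])[1::-1])).round(1))
print("clevis",[plane(W,f(*u),.026).round(4) for u in((257,155),(347,156),(302,186),(300,426))],"pin mid z.07",plane(W,f(300,328),.07).round(4),"ears",plane(W,f(252,265),.05).round(4),plane(W,f(347,265),.05).round(4))
B=cam("wrist","b");print("bolt hole 2-view",tri([(W,f(302,186)),(B,(310.5,76.5))]))
```

```text
yel [ 0.4449 -0.2523  0.015 ] 0.0651 0.0486 deg 87.0
red [ 0.4409 -0.3063  0.015 ] 0.0658 0.0485 deg 85.7
blue [ 0.437  -0.3595  0.015 ] 0.0654 0.0478 deg 85.8
clevis [array([ 0.4866, -0.2547,  0.026 ]), array([ 0.5212, -0.2576,  0.026 ]), array([ 0.5031, -0.2676,  0.026 ]), array([ 0.4951, -0.3652,  0.026 ])] pin mid z.07 [ 0.4989 -0.3139  0.07  ] ears [ 0.4824 -0.293   0.05  ] [ 0.5178 -0.2956  0.05  ]
bolt hole 2-view (array([ 0.5027582 , -0.267465  ,  0.02535171]), [np.float64(0.4), np.float64(0.4)])
```

Emit:
carry_out(
  plan=[
    [[-3, 0, 20], [0, 0, 0], 1],
    [[0, 0, 40], [0, 0, 0], 1],
    [[0, 0, 45], [0, 0, 0], 1],
    [[0, 0, 45], [0, 0, 0], 1],
    [[0, 0, 40], [0, 0, 0], 1],
    [[0, 0, 30], [0, 0, 0], 1],
    [[0, 0, 0], [0, 0, 0], 1],
    [[0, 0, 0], [0, 0, 0], 1],
    [[0, 0, 0], [0, 0, 0], 1],
  ],
)

```text
time_s: 27.35
eef_pos: [0.5003, -0.3142, 0.0935]
eef_rot: [0.002, 0.733, 0.681, 0.0]
ft_force: [0.7, -0.4, -0.2]
grip_width: 0.0853
grip_force: 0.0
```

```bash
python3 go.py ".4995,-.312,.037"
```

```text
t 27.35 pos [ 0.5003 -0.3142  0.0935] yaw_x 85.77 tilt [ 0.0032 -0.0027 -1.    ] F [ 0.7 -0.4 -0.2]
[ 0.4995 -0.312   0.037 ] mm in tool axes [ 2.3 -1.2 56.5]
```

Emit:
carry_out(
  plan=[
    [[2, -1, 20], [0, 0, 0], 1],
    [[0, 0, 20], [0, 0, 0], 1],
    [[0, 0, 10], [0, 0, 0], 1],
    [[0, 0, 4], [0, 0, 0], 1],
    [[0, 0, 0], [0, 0, 0], 1],
    [[0, 0, 0], [0, 0, 0], 1],
  ],
  grip_force=60,
)

```text
time_s: 27.95
eef_pos: [0.4986, -0.3119, 0.0381]
eef_rot: [0.001, 0.733, 0.68, 0.0]
ft_force: [0.3, 0.3, 0.2]
grip_width: 0.085
grip_force: 0.0
```

Emit:
carry_out(
  plan=[
    [[0, 0, 0], [0, 0, 0], 0.5],
    [[0, 0, 0], [0, 0, 0], 0.3],
    [[0, 0, 0], [0, 0, 0], 0],
    [[0, 0, 0], [0, 0, 0], 0],
    [[0, 0, 0], [0, 0, 0], 0],
    [[0, 0, 0], [0, 0, 0], 0],
    [[0, 0, 0], [0, 0, 0], 0],
  ],
)

```text
time_s: 28.65
eef_pos: [0.4984, -0.3116, 0.0373]
eef_rot: [0.001, 0.733, 0.68, 0.0]
ft_force: [2.4, 1.1, 3.4]
grip_width: 0.0332
grip_force: 61.8
```

Emit:
carry_out(
  plan=[
    [[0, 0, -8], [0, 0, 0], 0],
    [[0, 0, -20], [0, 0, 0], 0],
    [[0, 0, -35], [0, 0, 0], 0],
    [[0, 0, -40], [0, 0, 0], 0],
    [[0, 0, -40], [0, 0, 0], 0],
    [[0, 0, -40], [0, 0, 0], 0],
    [[0, 0, -35], [0, 0, 0], 0],
    [[0, 0, -15], [0, 0, 0], 0],
    [[0, 0, 0], [0, 0, 0], 0],
  ],
)

```text
time_s: 29.55
eef_pos: [0.4983, -0.3118, 0.2715]
eef_rot: [0.001, 0.733, 0.68, 0.0]
ft_force: [1.0, 0.3, -5.3]
grip_width: 0.0325
grip_force: 61.1
```

```bash
python3 go.py ".498,.320,.270"
```

```text
t 29.55 pos [ 0.4983 -0.3118  0.2715] yaw_x 85.73 tilt [ 0.0021 -0.002  -1.    ] F [ 1.   0.3 -5.3]
[0.498 0.32  0.27 ] mm in tool axes [ 6.30e+02 -4.73e+01  3.00e-01]
```

Emit:
carry_out(
  plan=[
    [[20, -2, 0], [0, 0, 0], 0],
    [[35, -3, 0], [0, 0, 0], 0],
    [[42, -3, 0], [0, 0, 0], 0],
    [[42, -3, 0], [0, 0, 0], 0],
    [[42, -3, 0], [0, 0, 0], 0],
    [[42, -3, 0], [0, 0, 0], 0],
    [[42, -3, 0], [0, 0, 0], 0],
    [[42, -3, 0], [0, 0, 0], 0],
    [[42, -3, 0], [0, 0, 0], 0],
    [[42, -3, 0], [0, 0, 0], 0],
  ],
)

```text
time_s: 30.55
eef_pos: [0.4955, 0.083, 0.2662]
eef_rot: [-0.002, 0.733, 0.68, -0.002]
ft_force: [0.2, -0.7, -5.3]
grip_width: 0.033
grip_force: 60.9
```

Emit:
carry_out(
  plan=[
    [[42, -3, 0], [0, 0, 0], 0],
    [[42, -3, 0], [0, 0, 0], 0],
    [[42, -3, 0], [0, 0, 0], 0],
    [[42, -3, 0], [0, 0, 0], 0],
    [[35, -3, 0], [0, 0, 0], 0],
    [[20, -2, 0], [0, 0, 0], 0],
    [[16, -1, 0], [0, 0, 0], 0],
    [[0, 0, 0], [0, 0, 3.8], 0],
    [[0, 0, 0], [0, 0, 3.9], 0],
    [[0, 0, 0], [0, 0, 0], 0],
  ],
)

```text
time_s: 31.55
eef_pos: [0.4966, 0.3201, 0.2674]
eef_rot: [-0.0, 0.777, 0.629, -0.002]
ft_force: [-0.6, 0.7, -5.1]
grip_width: 0.0328
grip_force: 60.8
```

Emit:
carry_out(
  plan=[
    [[0, 0, 0], [0, 0, 0], 0],
    [[0, 0, 40], [0, 0, 0], 0],
    [[0, 0, 40], [0, 0, 0], 0],
    [[0, 0, 40], [0, 0, 0], 0],
    [[0, 0, 30], [0, 0, 0], 0],
    [[0, 0, 20], [0, 0, 0], 0],
    [[0, 0, 0], [0, 0, 0], 0],
    [[0, 0, 0], [0, 0, 0], 0],
    [[0, 0, 0], [0, 0, 0], 0],
  ],
)

```text
time_s: 32.45
eef_pos: [0.4992, 0.321, 0.1018]
eef_rot: [0.0, 0.777, 0.63, 0.002]
ft_force: [0.3, -0.4, -5.4]
grip_width: 0.0327
grip_force: 60.9
```

```bash
python3 go.py ".498,.320,.0413"
python3 - <<'E'
from h import *
im=snap("wrist","k");cv2.imwrite("pics/k_crop.png",im)
S=snap("scene","k")
E
```

```text
t 32.45 pos [0.4992 0.321  0.1018] yaw_x 78.05 tilt [ 0.0029  0.0014 -1.    ] F [ 0.3 -0.4 -5.4]
[0.498  0.32   0.0413] mm in tool axes [-1.3 -1.1 60.5]
```

View pics/k_wrist.png

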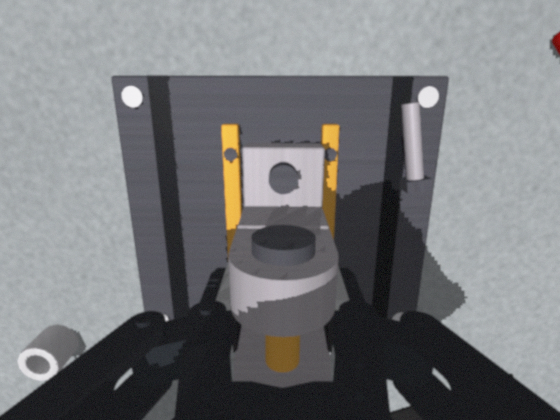

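The flange sits midway between the strips (strips at columns 231 and 331, flange 243–324) and parallel to them. I'll lower it.

Emit:
carry_out(
  plan=[
    [[-1, -1, 15], [0, 0, 0], 0],
    [[0, 0, 20], [0, 0, 0], 0],
    [[0, 0, 12], [0, 0, 0], 0],
    [[0, 0, 6], [0, 0, 0], 0],
    [[0, 0, 2], [0, 0, 0], 0],
    [[0, 0, 1], [0, 0, 0], 0],
    [[0, 0, 0], [0, 0, 0], 0],
    [[0, 0, 0], [0, 0, 0], 0],
    [[0, 0, 0], [0, 0, 0], 0],
  ],
)

```text
time_s: 33.45
eef_pos: [0.4971, 0.3199, 0.0444]
eef_rot: [0.0, 0.777, 0.63, 0.001]
ft_force: [0.1, -0.3, -5.2]
grip_width: 0.0328
grip_force: 60.9
```

Emit:
carry_out(
  plan=[
    [[0, 0, 2], [0, 0, 0], 0],
    [[0, 0, 1], [0, 0, 0], 0],
    [[0, 0, 0], [0, 0, 0], 0],
    [[0, 0, 0], [0, 0, 0], 0],
  ],
)

```text
time_s: 33.85
eef_pos: [0.4969, 0.3198, 0.0414]
eef_rot: [0.0, 0.777, 0.63, 0.0]
ft_force: [-2.0, -0.6, 2.2]
grip_width: 0.0329
grip_force: 61.7
```

Emit:
carry_out(
  plan=[
    [[0, 0, 0], [0, 0, 0], 0.5],
    [[0, 0, 0], [0, 0, 0], 0.7],
    [[0, 0, 0], [0, 0, 0], 0.8],
    [[0, 0, 0], [0, 0, 0], 0.8],
    [[0, 0, 0], [0, 0, 0], 0.8],
    [[0, 0, -15], [0, 0, 0], 0.8],
    [[0, 0, -30], [0, 0, 0], 0.8],
    [[0, 0, -40], [0, 0, 0], 1],
    [[0, 0, -45], [0, 0, 0], 1],
    [[0, 0, -45], [0, 0, 0], 1],
  ],
)

```text
time_s: 34.85
eef_pos: [0.4964, 0.3196, 0.2185]
eef_rot: [0.0, 0.777, 0.63, 0.0]
ft_force: [1.2, -0.2, -0.4]
grip_width: 0.0856
grip_force: 0.0
```

Emit:
carry_out(
  plan=[
    [[0, 0, -40], [0, 0, 0], 1],
    [[0, 0, -15], [0, 0, 0], 1],
    [[0, 0, 0], [0, 0, 0], 1],
    [[0, 0, 0], [0, 0, 0], 1],
  ],
)

```text
time_s: 35.25
eef_pos: [0.4961, 0.3194, 0.2697]
eef_rot: [-0.0, 0.777, 0.63, -0.001]
ft_force: [0.3, 0.4, -0.4]
grip_width: 0.0854
grip_force: 0.0
```

```bash
python3 go.py ".600,-.0541,.27"
python3 - <<'E'
from h import *
im=snap("wrist","l")
W=cam("wrist","l");h=cv2.cvtColor(im,40);m=cv2.inRange(h,(10,90,80),(30,255,255));k,l,st,ce=cv2.connectedComponentsWithStats(m)
for j in range(1,k):
    if st[j,4]>150:
        r=cv2.minAreaRect(np.argwhere(l==j)[:,::-1].astype(np.float32));print(st[j],ce[j].round(1),r)
E
```

```text
t 35.25 pos [0.4961 0.3194 0.2697] yaw_x 78.03 tilt [-1.2e-03 -6.0e-04 -1.0e+00] F [ 0.3  0.4 -0.4]
[ 0.6    -0.0541  0.27  ] mm in tool axes [-3.439e+02  1.791e+02 -2.000e-01]
[ 250  107   13  113 1096] [256.5 162.4] ((256.658447265625, 162.99612426757812), (112.1861343383789, 10.82604694366455), 88.60282135009766)
[305 107  13  97 928] [311. 154.] ((310.9678039550781, 154.99896240234375), (10.768590927124023, 96.27249145507812), 1.847610354423523)
[277 167  13  23 269] [283.3 178.5] ((283.0, 178.0), (22.0, 12.0), 90.0)
[368 332  25  25 193] [377.6 339.8] ((377.2905578613281, 341.3626708984375), (12.625182151794434, 30.169713973999023), 49.184913635253906)
[382 364  17  20 178] [388.9 372.5] ((388.53839111328125, 372.19232177734375), (9.429903030395508, 23.02005958557129), 33.690067291259766)
```

View pics/l_wrist.png

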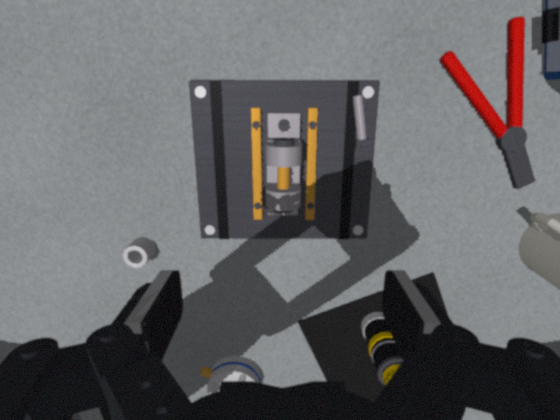

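The clevis stands between the strips, centred: its pin is at column 283 against a strip midpoint of 284. Now I'll locate the dampers on the mat and bring them back.

Run:
```python
from h import *
im=snap("scene","m");S=cam("scene");D=cam("side");im2=snap("side","m")
for p in((.6004,-.0541,.168),(.587,.011,.168),(.575,.076,.168)):
    a,s=spot(im,proj(S,p),9);b,s2=spot(im2,proj(D,p),8);q,e=tri([(S,a),(D,b)]);print(p,s,s2,plane(S,a,.168).round(4),q.round(4),e)
```

```text
(0.6004, -0.0541, 0.168) (10.1, 10.9) (5.2, 14.0) [ 0.601 -0.052  0.168] [ 0.6055 -0.0467  0.165 ] [np.float64(7.6), np.float64(7.6)]
(0.587, 0.011, 0.168) (10.1, 11.3) (8.2, 12.2) [0.5875 0.015  0.168 ] [0.5892 0.0131 0.1756] [np.float64(3.0), np.float64(3.0)]
(0.575, 0.076, 0.168) (9.6, 11.5) (8.3, 16.4) [0.5742 0.0777 0.168 ] [0.5762 0.0791 0.1687] [np.float64(2.0), np.float64(2.0)]
```

Emit:
carry_out(
  plan=[
    [[-20, 10, 0], [0, 0, 0], 1],
    [[-38, 20, 0], [0, 0, 0], 1],
    [[-40, 21, 0], [0, 0, 0], 1],
    [[-40, 21, 0], [0, 0, 0], 1],
    [[-40, 21, 0], [0, 0, 0], 1],
    [[-40, 21, 0], [0, 0, 0], 1],
    [[-40, 21, 0], [0, 0, 0], 1],
    [[-40, 21, 0], [0, 0, 0], 1],
    [[-30, 15, 0], [0, 0, 0], 1],
    [[-16, 8, 0], [0, 0, 0], 1],
  ],
)

```text
time_s: 36.4
eef_pos: [0.6, -0.0567, 0.2686]
eef_rot: [-0.001, 0.778, 0.629, -0.001]
ft_force: [-0.0, -0.2, -0.5]
grip_width: 0.0854
grip_force: 0.0
```

Emit:
carry_out(
  plan=[
    [[0, 0, 0], [0, 0, -3.8], 1],
    [[0, 0, 0], [0, 0, -3.9], 1],
    [[0, 0, 0], [0, 0, 0], 1],
    [[0, 0, 0], [0, 0, 0], 1],
    [[0, 0, 0], [0, 0, 0], 1],
  ],
  grip_force=40,
)

```text
time_s: 36.9
eef_pos: [0.6002, -0.0533, 0.2703]
eef_rot: [-0.0, 0.733, 0.68, -0.0]
ft_force: [0.9, 0.7, -0.9]
grip_width: 0.0855
grip_force: 0.0
```

```bash
python3 go.py ".600,-.0541,.152"
```

```text
t 36.9 pos [ 0.6002 -0.0533  0.2703] yaw_x 85.71 tilt [-8.e-04  3.e-04 -1.e+00] F [ 0.9  0.7 -0.9]
[ 0.6    -0.0541  0.152 ] mm in tool axes [-9.000e-01 -1.000e-01  1.183e+02]
```

Emit:
carry_out(
  plan=[
    [[-1, 0, 30], [0, 0, 0], 1],
    [[0, 0, 40], [0, 0, 0], 1],
    [[0, 0, 30], [0, 0, 0], 1],
    [[0, 0, 12], [0, 0, 0], 1],
    [[0, 0, 5], [0, 0, 0], 1],
    [[0, 0, 1], [0, 0, 0], 1],
    [[0, 0, 0], [0, 0, 0], 1],
    [[0, 0, 0], [0, 0, 0], 1],
  ],
)

```text
time_s: 37.7
eef_pos: [0.6016, -0.0551, 0.1547]
eef_rot: [0.001, 0.733, 0.68, 0.001]
ft_force: [-0.1, -0.3, -1.0]
grip_width: 0.0852
grip_force: 0.0
```

Emit:
carry_out(
  plan=[
    [[0, 0, 0], [0, 0, 0], 0.25],
    [[0, 0, 0], [0, 0, 0], 0],
    [[0, 0, 0], [0, 0, 0], 0],
    [[0, 0, 0], [0, 0, 0], 0],
    [[0, 0, 0], [0, 0, 0], 0],
    [[0, 0, 0], [0, 0, 0], 0],
    [[0, 0, 0], [0, 0, 0], 0],
    [[0, 0, 0], [0, 0, 0], 0],
  ],
)

```text
time_s: 38.5
eef_pos: [0.6006, -0.0549, 0.153]
eef_rot: [0.0, 0.733, 0.68, 0.0]
ft_force: [0.2, -0.7, 1.8]
grip_width: 0.0226
grip_force: 39.4
```

Emit:
carry_out(
  plan=[
    [[0, 0, -10], [0, 0, 0], 0],
    [[0, 0, -25], [0, 0, 0], 0],
    [[0, 0, -35], [0, 0, 0], 0],
    [[0, 0, -40], [0, 0, 0], 0],
    [[0, 0, -40], [0, 0, 0], 0],
    [[0, 0, -35], [0, 0, 0], 0],
    [[0, 0, -15], [0, 0, 0], 0],
    [[0, 0, 0], [0, 0, 0], 0],
    [[0, 0, 0], [0, 0, 0], 0],
  ],
)

```text
time_s: 39.4
eef_pos: [0.5997, -0.0548, 0.3506]
eef_rot: [-0.001, 0.733, 0.68, -0.001]
ft_force: [-0.5, -0.5, -4.0]
grip_width: 0.0229
grip_force: 39.7
```

```bash
python3 go.py ".436,-.359,.35"
```

```text
t 39.4 pos [ 0.5997 -0.0548  0.3506] yaw_x 85.73 tilt [-3.e-03  7.e-04 -1.e+00] F [-0.5 -0.5 -4. ]
[ 0.436 -0.359  0.35 ] mm in tool axes [-315.5 -140.6    0.9]
```

Emit:
carry_out(
  plan=[
    [[-20, -9, 0], [0, 0, 0], 0],
    [[-35, -15, 0], [0, 0, 0], 0],
    [[-38, -17, 0], [0, 0, 0], 0],
    [[-38, -17, 0], [0, 0, 0], 0],
    [[-38, -17, 0], [0, 0, 0], 0],
    [[-38, -17, 0], [0, 0, 0], 0],
    [[-38, -17, 0], [0, 0, 0], 0],
    [[-38, -17, 0], [0, 0, 0], 0],
    [[-23, -10, 0], [0, 0, 0], 0],
    [[-9, -4, 0], [0, 0, 0], 0],
  ],
)

```text
time_s: 40.4
eef_pos: [0.4351, -0.36, 0.3492]
eef_rot: [-0.003, 0.734, 0.679, -0.0]
ft_force: [0.1, 0.3, -3.3]
grip_width: 0.0229
grip_force: 39.7
```

Emit:
carry_out(
  plan=[
    [[0, 0, 0], [0, 0, 0], 0],
    [[0, 0, 30], [0, 0, 0], 0],
    [[0, 0, 40], [0, 0, 0], 0],
    [[0, 0, 40], [0, 0, 0], 0],
    [[0, 0, 30], [0, 0, 0], 0],
    [[0, 0, 20], [0, 0, 0], 0],
    [[0, 0, 10], [0, 0, 0], 0],
    [[0, 0, 0], [0, 0, 0], 0],
    [[0, 0, 0], [0, 0, 0], 0],
    [[0, 0, 0], [0, 0, 0], 0],
  ],
)

```text
time_s: 41.4
eef_pos: [0.4383, -0.3591, 0.1846]
eef_rot: [0.001, 0.733, 0.68, 0.0]
ft_force: [0.0, 0.2, -3.7]
grip_width: 0.0222
grip_force: 39.7
```

```bash
python3 go.py ".436,-.359,.165"
```

```text
t 41.4 pos [ 0.4383 -0.3591  0.1846] yaw_x 85.76 tilt [ 0.0021 -0.0021 -1.    ] F [ 0.   0.2 -3.7]
[ 0.436 -0.359  0.165] mm in tool axes [ 0.  -2.4 19.6]
```

Emit:
carry_out(
  plan=[
    [[0, -1.5, 10], [0, 0, 0], 0],
    [[0, 0, 5], [0, 0, 0], 0],
    [[0, 0, 3], [0, 0, 0], 0],
    [[0, 0, 1], [0, 0, 0], 0],
    [[0, 0, 0], [0, 0, 0], 0],
    [[0, 0, 0], [0, 0, 0], 0],
    [[0, 0, 0], [0, 0, 0], 0],
  ],
)

```text
time_s: 42.1
eef_pos: [0.436, -0.359, 0.165]
eef_rot: [0.001, 0.733, 0.68, -0.0]
ft_force: [-2.5, 1.4, 5.9]
grip_width: 0.0224
grip_force: 40.7
```

Emit:
carry_out(
  plan=[
    [[0, 0, 0], [0, 0, 0], 0.3],
    [[0, 0, 0], [0, 0, 0], 0.6],
    [[0, 0, 0], [0, 0, 0], 1],
    [[0, 0, 0], [0, 0, 0], 1],
    [[0, 0, 0], [0, 0, 0], 1],
    [[0, 0, -20], [0, 0, 0], 1],
    [[0, 0, -40], [0, 0, 0], 1],
    [[0, 0, -40], [0, 0, 0], 1],
    [[0, 0, -10], [0, 0, 0], 1],
    [[0, 0, 0], [0, 0, 0], 1],
  ],
)

```text
time_s: 43.1
eef_pos: [0.4368, -0.3595, 0.2764]
eef_rot: [0.003, 0.733, 0.68, -0.0]
ft_force: [-0.1, -0.4, 0.1]
grip_width: 0.0853
grip_force: 0.0
```

```bash
python3 go.py ".5873,.0108,.27"
python3 - <<'E'
from h import *
im=snap("wrist","n");W=cam("wrist","n");x,y=proj(W,(.436,-.359,.18)).astype(int)
u=spot(im,(x,y),25);print(x,y,u,plane(W,u[0],.18).round(4))
cv2.imwrite("pics/n_crop.png",cv2.resize(im[60:260,180:400],(660,600),interpolation=2))
E
```

```text
t 43.1 pos [ 0.4368 -0.3595  0.2764] yaw_x 85.74 tilt [ 0.0034 -0.0037 -1.    ] F [-0.1 -0.4  0.1]
[0.5873 0.0108 0.27  ] mm in tool axes [380.5 122.6   5.6]
280 209 (array([279.9806881 , 204.80750656]), (27.1, 33.3)) [ 0.4359 -0.3559  0.18  ]
```

View pics/n_crop.png

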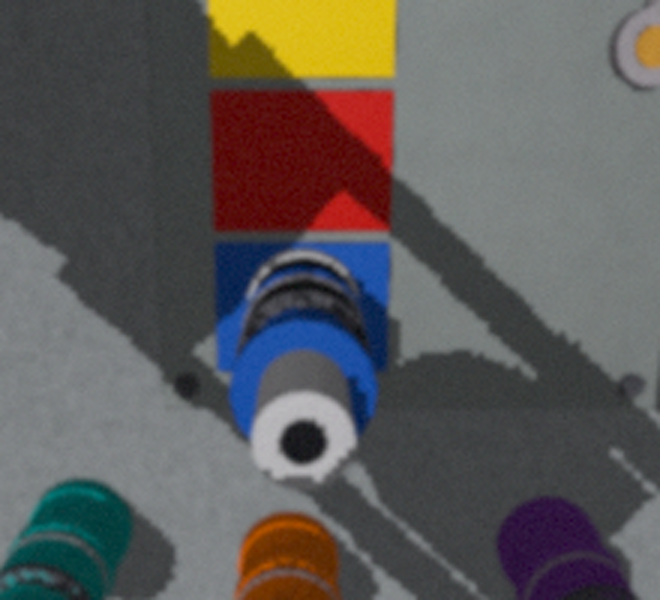

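The blue damper stands upright on the blue pad. Its hole at (281,207) agrees with the predicted (280,209). Red is next.

Emit:
carry_out(
  plan=[
    [[24, 8, 0], [0, 0, 0], 1],
    [[39, 12, 0], [0, 0, 0], 1],
    [[43, 14, 0], [0, 0, 0], 1],
    [[43, 14, 0], [0, 0, 0], 1],
    [[43, 14, 0], [0, 0, 0], 1],
    [[43, 14, 0], [0, 0, 0], 1],
    [[43, 14, 0], [0, 0, 0], 1],
    [[43, 14, 0], [0, 0, 0], 1],
    [[39, 12, 0], [0, 0, 0], 1],
    [[20, 7, 0], [0, 0, 0], 1],
  ],
)

```text
time_s: 44.15
eef_pos: [0.5861, 0.0147, 0.2707]
eef_rot: [-0.002, 0.732, 0.681, -0.001]
ft_force: [0.2, -0.4, 0.6]
grip_width: 0.0853
grip_force: 0.0
```

Emit:
carry_out(
  plan=[
    [[0, 0, 20], [0, 0, 0], 1],
    [[0, 0, 20], [0, 0, 0], 1],
    [[0, 0, 0], [0, 0, 0], 1],
    [[0, 0, 0], [0, 0, 0], 1],
    [[0, 0, 0], [0, 0, 0], 1],
  ],
)

```text
time_s: 44.65
eef_pos: [0.5869, 0.011, 0.2341]
eef_rot: [0.0, 0.733, 0.68, 0.0]
ft_force: [0.3, -0.1, 0.2]
grip_width: 0.0855
grip_force: 0.0
```

```bash
python3 go.py ".5873,.0110,.152"
```

```text
t 44.65 pos [0.5869 0.011  0.2341] yaw_x 85.71 tilt [ 3.e-04  0.e+00 -1.e+00] F [ 0.3 -0.1  0.2]
[0.5873 0.011  0.152 ] mm in tool axes [-0.   0.4 82.1]
```

Emit:
carry_out(
  plan=[
    [[0, 0, 30], [0, 0, 0], 1],
    [[0, 0, 30], [0, 0, 0], 1],
    [[0, 0, 15], [0, 0, 0], 1],
    [[0, 0, 6], [0, 0, 0], 1],
    [[0, 0, 1], [0, 0, 0], 1],
    [[0, 0, 0], [0, 0, 0], 1],
    [[0, 0, 0], [0, 0, 0], 1],
  ],
)

```text
time_s: 45.35
eef_pos: [0.5878, 0.0112, 0.1535]
eef_rot: [0.001, 0.733, 0.68, 0.001]
ft_force: [0.0, 0.7, 0.8]
grip_width: 0.0856
grip_force: 0.0
```

Emit:
carry_out(
  plan=[
    [[0, 0, 0], [0, 0, 0], 0.25],
    [[0, 0, 0], [0, 0, 0], 0],
    [[0, 0, 0], [0, 0, 0], 0],
    [[0, 0, 0], [0, 0, 0], 0],
    [[0, 0, 0], [0, 0, 0], 0],
    [[0, 0, 0], [0, 0, 0], 0],
    [[0, 0, 0], [0, 0, 0], 0],
    [[0, 0, 0], [0, 0, 0], 0],
  ],
)

```text
time_s: 46.15
eef_pos: [0.587, 0.0113, 0.152]
eef_rot: [0.0, 0.733, 0.68, 0.0]
ft_force: [1.1, -0.3, 0.6]
grip_width: 0.0225
grip_force: 39.6
```

Emit:
carry_out(
  plan=[
    [[0, 0, -10], [0, 0, 0], 0],
    [[0, 0, -25], [0, 0, 0], 0],
    [[0, 0, -35], [0, 0, 0], 0],
    [[0, 0, -40], [0, 0, 0], 0],
    [[0, 0, -40], [0, 0, 0], 0],
    [[0, 0, -35], [0, 0, 0], 0],
    [[0, 0, -15], [0, 0, 0], 0],
    [[0, 0, 0], [0, 0, 0], 0],
    [[0, 0, 0], [0, 0, 0], 0],
  ],
)

```text
time_s: 47.05
eef_pos: [0.586, 0.0114, 0.3496]
eef_rot: [-0.001, 0.733, 0.68, -0.001]
ft_force: [-1.0, -0.3, -5.1]
grip_width: 0.0228
grip_force: 39.7
```

```bash
python3 go.py ".440,-.306,.35"
```

```text
t 47.05 pos [0.586  0.0114 0.3496] yaw_x 85.73 tilt [-3.1e-03  4.0e-04 -1.0e+00] F [-1.  -0.3 -5.1]
[ 0.44  -0.306  0.35 ] mm in tool axes [-3.273e+02 -1.220e+02 -1.000e-01]
```

Emit:
carry_out(
  plan=[
    [[-20, -8, 0], [0, 0, 0], 0],
    [[-35, -13, 0], [0, 0, 0], 0],
    [[-40, -15, 0], [0, 0, 0], 0],
    [[-40, -15, 0], [0, 0, 0], 0],
    [[-40, -15, 0], [0, 0, 0], 0],
    [[-40, -15, 0], [0, 0, 0], 0],
    [[-40, -15, 0], [0, 0, 0], 0],
    [[-40, -15, 0], [0, 0, 0], 0],
    [[-23, -9, 0], [0, 0, 0], 0],
    [[-9, -3, 0], [0, 0, 0], 0],
  ],
)

```text
time_s: 48.05
eef_pos: [0.4376, -0.3072, 0.3483]
eef_rot: [-0.003, 0.734, 0.679, -0.001]
ft_force: [-0.2, 0.4, -4.1]
grip_width: 0.0227
grip_force: 39.8
```

Emit:
carry_out(
  plan=[
    [[0, 0, 0], [0, 0, 0], 0],
    [[0, 0, 0], [0, 0, 0], 0],
    [[0, 0, 0], [0, 0, 0], 0],
  ],
)

```text
time_s: 48.35
eef_pos: [0.4403, -0.3043, 0.3512]
eef_rot: [-0.001, 0.732, 0.681, 0.0]
ft_force: [-0.1, -0.2, -3.2]
grip_width: 0.023
grip_force: 39.8
```

```bash
python3 go.py ".440,-.306,.35"
```

```text
t 48.35 pos [ 0.4403 -0.3043  0.3512] yaw_x 85.83 tilt [-5.0e-04  1.2e-03 -1.0e+00] F [-0.1 -0.2 -3.2]
[ 0.44  -0.306  0.35 ] mm in tool axes [-1.7 -0.2  1.2]
```

Emit:
carry_out(
  plan=[
    [[-1, 0, 30], [0, 0, 0], 0],
    [[0, 0, 40], [0, 0, 0], 0],
    [[0, 0, 40], [0, 0, 0], 0],
    [[0, 0, 30], [0, 0, 0], 0],
    [[0, 0, 20], [0, 0, 0], 0],
    [[0, 0, 10], [0, 0, 0], 0],
    [[0, 0, 5], [0, 0, 0], 0],
    [[0, 0, 0], [0, 0, 0], 0],
    [[0, 0, 0], [0, 0, 0], 0],
    [[0, 0, 0], [0, 0, 0], 0],
  ],
)

```text
time_s: 49.35
eef_pos: [0.4404, -0.3073, 0.1783]
eef_rot: [0.001, 0.733, 0.68, 0.0]
ft_force: [-0.4, -0.1, -3.1]
grip_width: 0.0225
grip_force: 39.8
```

```bash
python3 go.py ".440,-.306,.164"
```

```text
t 49.35 pos [ 0.4404 -0.3073  0.1783] yaw_x 85.74 tilt [ 0.0019 -0.0017 -1.    ] F [-0.4 -0.1 -3.1]
[ 0.44  -0.306  0.164] mm in tool axes [ 1.2 -0.6 14.3]
```

Emit:
carry_out(
  plan=[
    [[1, 0, 8], [0, 0, 0], 0],
    [[0, 0, 3], [0, 0, 0], 0],
    [[0, 0, 1.5], [0, 0, 0], 0],
    [[0, 0, 0.5], [0, 0, 0], 0],
    [[0, 0, 0], [0, 0, 0], 0],
    [[0, 0, 0], [0, 0, 0], 0],
  ],
)

```text
time_s: 49.95
eef_pos: [0.4397, -0.3057, 0.164]
eef_rot: [-0.0, 0.733, 0.68, -0.0]
ft_force: [-0.8, -0.1, 0.0]
grip_width: 0.0225
grip_force: 40.1
```

Emit:
carry_out(
  plan=[
    [[0, 0, 0.5], [0, 0, 0], 0],
    [[0, 0, 0], [0, 0, 0], 0.3],
    [[0, 0, 0], [0, 0, 0], 0.6],
    [[0, 0, 0], [0, 0, 0], 1],
    [[0, 0, 0], [0, 0, 0], 1],
    [[0, 0, 0], [0, 0, 0], 1],
    [[0, 0, -20], [0, 0, 0], 1],
    [[0, 0, -40], [0, 0, 0], 1],
    [[0, 0, -40], [0, 0, 0], 1],
    [[0, 0, -10], [0, 0, 0], 1],
  ],
)

```text
time_s: 50.95
eef_pos: [0.4415, -0.3072, 0.2789]
eef_rot: [0.004, 0.733, 0.68, 0.0]
ft_force: [-0.4, -0.5, 1.0]
grip_width: 0.0853
grip_force: 0.0
```

```bash
python3 go.py ".5749,.0762,.27"
python3 - <<'E'
from h import *
im=snap("wrist","o");W=cam("wrist","o")
for p in((.44,-.306,.18),(.436,-.359,.18)):
    x,y=proj(W,p); u=spot(im,(x,y),25);print(x,y,u,plane(W,u[0],.18).round(4))
E
```

```text
t 50.95 pos [ 0.4415 -0.3072  0.2789] yaw_x 85.74 tilt [ 0.0062 -0.0058 -1.    ] F [-0.4 -0.5  1. ]
[0.5749 0.0762 0.27  ] mm in tool axes [392.3 104.4   7.5]
278.90122690657233 206.75313386042714 (array([278.80096245, 202.40071869]), (28.9, 32.6)) [ 0.4402 -0.3028  0.18  ]
279.1223507621685 274.8172260298846 (array([275.35036659, 273.56604004]), (15.3, 27.3)) [ 0.4333 -0.3577  0.18  ]
```

Emit:
carry_out(
  plan=[
    [[25, 7, 0], [0, 0, 0], 1],
    [[40, 11, 0], [0, 0, 0], 1],
    [[44, 12, 0], [0, 0, 0], 1],
    [[44, 12, 0], [0, 0, 0], 1],
    [[44, 12, 0], [0, 0, 0], 1],
    [[44, 12, 0], [0, 0, 0], 1],
    [[44, 12, 0], [0, 0, 0], 1],
    [[44, 12, 0], [0, 0, 0], 1],
    [[40, 9, 0], [0, 0, 0], 1],
    [[23, 6, 0], [0, 0, 0], 1],
  ],
)

```text
time_s: 52.0
eef_pos: [0.5733, 0.0806, 0.2714]
eef_rot: [-0.001, 0.732, 0.681, -0.001]
ft_force: [-0.4, -0.5, -0.1]
grip_width: 0.0854
grip_force: 0.0
```

Emit:
carry_out(
  plan=[
    [[0, 0, 20], [0, 0, 0], 1],
    [[0, 0, 20], [0, 0, 0], 1],
    [[0, 0, 0], [0, 0, 0], 1],
    [[0, 0, 0], [0, 0, 0], 1],
    [[0, 0, 0], [0, 0, 0], 1],
  ],
)

```text
time_s: 52.5
eef_pos: [0.5741, 0.0772, 0.2341]
eef_rot: [0.0, 0.733, 0.68, 0.0]
ft_force: [-0.1, -0.2, 0.8]
grip_width: 0.0856
grip_force: 0.0
```

```bash
python3 go.py ".5749,.0762,.152"
```

```text
t 52.5 pos [0.5741 0.0772 0.2341] yaw_x 85.71 tilt [ 0.0011  0.     -1.    ] F [-0.1 -0.2  0.8]
[0.5749 0.0762 0.152 ] mm in tool axes [-0.9  0.8 82.1]
```

Emit:
carry_out(
  plan=[
    [[-1, 0.5, 30], [0, 0, 0], 1],
    [[0, 0, 30], [0, 0, 0], 1],
    [[0, 0, 15], [0, 0, 0], 1],
    [[0, 0, 6], [0, 0, 0], 1],
    [[0, 0, 1], [0, 0, 0], 1],
    [[0, 0, 0], [0, 0, 0], 1],
    [[0, 0, 0], [0, 0, 0], 1],
  ],
)

```text
time_s: 53.2
eef_pos: [0.5752, 0.0764, 0.153]
eef_rot: [0.001, 0.733, 0.68, 0.001]
ft_force: [-0.3, 0.1, 0.5]
grip_width: 0.0854
grip_force: 0.0
```

Emit:
carry_out(
  plan=[
    [[0, 0, 0], [0, 0, 0], 0.25],
    [[0, 0, 0], [0, 0, 0], 0],
    [[0, 0, 0], [0, 0, 0], 0],
    [[0, 0, 0], [0, 0, 0], 0],
    [[0, 0, 0], [0, 0, 0], 0],
    [[0, 0, 0], [0, 0, 0], 0],
    [[0, 0, 0], [0, 0, 0], 0],
    [[0, 0, 0], [0, 0, 0], 0],
  ],
)

```text
time_s: 54.0
eef_pos: [0.5743, 0.0764, 0.1515]
eef_rot: [0.0, 0.733, 0.68, 0.0]
ft_force: [0.7, -0.4, 1.3]
grip_width: 0.0231
grip_force: 39.4
```

Emit:
carry_out(
  plan=[
    [[0, 0, -10], [0, 0, 0], 0],
    [[0, 0, -25], [0, 0, 0], 0],
    [[0, 0, -35], [0, 0, 0], 0],
    [[0, 0, -40], [0, 0, 0], 0],
    [[0, 0, -40], [0, 0, 0], 0],
    [[0, 0, -35], [0, 0, 0], 0],
    [[0, 0, -15], [0, 0, 0], 0],
    [[0, 0, 0], [0, 0, 0], 0],
    [[0, 0, 0], [0, 0, 0], 0],
  ],
)

```text
time_s: 54.9
eef_pos: [0.5733, 0.0764, 0.3491]
eef_rot: [-0.001, 0.733, 0.68, -0.001]
ft_force: [-0.6, 0.6, -4.5]
grip_width: 0.0228
grip_force: 39.8
```

```bash
python3 go.py ".444,-.252,.35"
```

```text
t 54.9 pos [0.5733 0.0764 0.3491] yaw_x 85.74 tilt [-0.0032 -0.     -1.    ] F [-0.6  0.6 -4.5]
[ 0.444 -0.252  0.35 ] mm in tool axes [-337.1 -104.5   -0.5]
```

Emit:
carry_out(
  plan=[
    [[-22, -7, 0], [0, 0, 0], 0],
    [[-36, -11, 0], [0, 0, 0], 0],
    [[-41, -13, 0], [0, 0, 0], 0],
    [[-41, -13, 0], [0, 0, 0], 0],
    [[-41, -13, 0], [0, 0, 0], 0],
    [[-41, -13, 0], [0, 0, 0], 0],
    [[-41, -13, 0], [0, 0, 0], 0],
    [[-41, -12, 0], [0, 0, 0], 0],
    [[-23, -7, 0], [0, 0, 0], 0],
    [[-11, -3, 0], [0, 0, 0], 0],
  ],
)

```text
time_s: 55.9
eef_pos: [0.4423, -0.2543, 0.348]
eef_rot: [-0.003, 0.734, 0.679, -0.001]
ft_force: [-0.8, 1.5, -4.4]
grip_width: 0.0229
grip_force: 39.8
```

Emit:
carry_out(
  plan=[
    [[0, 0, 0], [0, 0, 0], 0],
    [[0, 0, 0], [0, 0, 0], 0],
    [[0, 0, 0], [0, 0, 0], 0],
  ],
)

```text
time_s: 56.2
eef_pos: [0.4447, -0.2515, 0.3508]
eef_rot: [-0.001, 0.732, 0.681, 0.0]
ft_force: [-0.1, -0.2, -4.6]
grip_width: 0.0229
grip_force: 39.8
```

Emit:
carry_out(
  plan=[
    [[0, 0, 30], [0, 0, 0], 0],
    [[0, 0, 40], [0, 0, 0], 0],
    [[0, 0, 40], [0, 0, 0], 0],
    [[0, 0, 30], [0, 0, 0], 0],
    [[0, 0, 20], [0, 0, 0], 0],
    [[0, 0, 10], [0, 0, 0], 0],
    [[0, 0, 3], [0, 0, 0], 0],
    [[0, 0, 0], [0, 0, 0], 0],
    [[0, 0, 0], [0, 0, 0], 0],
    [[0, 0, 0], [0, 0, 0], 0],
  ],
)

```text
time_s: 57.2
eef_pos: [0.445, -0.2534, 0.1798]
eef_rot: [0.001, 0.733, 0.68, 0.0]
ft_force: [-0.2, 0.2, -3.8]
grip_width: 0.0227
grip_force: 39.8
```

```bash
python3 go.py ".444,-.252,.1635"
```

```text
t 57.2 pos [ 0.445  -0.2534  0.1798] yaw_x 85.74 tilt [ 0.0021 -0.0016 -1.    ] F [-0.2  0.2 -3.8]
[ 0.444  -0.252   0.1635] mm in tool axes [ 1.3 -1.2 16.3]
```

Emit:
carry_out(
  plan=[
    [[1, -0.5, 9], [0, 0, 0], 0],
    [[0, 0, 4], [0, 0, 0], 0],
    [[0, 0, 1.5], [0, 0, 0], 0],
    [[0, 0, 0.5], [0, 0, 0], 0],
    [[0, 0, 0], [0, 0, 0], 0],
    [[0, 0, 0], [0, 0, 0], 0],
  ],
)

```text
time_s: 57.8
eef_pos: [0.4437, -0.2519, 0.1636]
eef_rot: [-0.0, 0.733, 0.68, -0.0]
ft_force: [-2.7, 0.8, 0.6]
grip_width: 0.0233
grip_force: 40.4
```

Emit:
carry_out(
  plan=[
    [[0, 0, 0.5], [0, 0, 0], 0],
    [[0, 0, 0], [0, 0, 0], 0.3],
    [[0, 0, 0], [0, 0, 0], 0.6],
    [[0, 0, 0], [0, 0, 0], 1],
    [[0, 0, 0], [0, 0, 0], 1],
    [[0, 0, 0], [0, 0, 0], 1],
    [[0, 0, -20], [0, 0, 0], 1],
    [[0, 0, -40], [0, 0, 0], 1],
    [[0, 0, -40], [0, 0, 0], 1],
    [[0, 0, -40], [0, 0, 0], 1],
  ],
)

```text
time_s: 58.8
eef_pos: [0.4436, -0.2516, 0.3041]
eef_rot: [-0.0, 0.733, 0.68, 0.0]
ft_force: [0.2, -0.8, 0.1]
grip_width: 0.0857
grip_force: 0.0
```

Emit:
carry_out(
  plan=[
    [[0, 0, -30], [0, 0, 0], 1],
    [[-40, 0, 0], [0, 0, 0], 1],
    [[-40, 0, 0], [0, 0, 0], 1],
    [[-25, 15, 0], [0, 0, 0], 1],
    [[0, 0, 0], [0, 0, 0], 1],
    [[0, 0, 0], [0, 0, 0], 1],
    [[0, 0, 0], [0, 0, 0], 1],
  ],
)

```text
time_s: 59.5
eef_pos: [0.4509, -0.3568, 0.3327]
eef_rot: [-0.0, 0.733, 0.681, 0.0]
ft_force: [0.0, 0.2, 0.0]
grip_width: 0.0853
grip_force: 0.0
```

```bash
python3 go.py
python3 - <<'E'
from h import *
im=snap("wrist","q");W=cam("wrist","q");S=cam("scene");s0=cv2.imread("pics/a_scene.png");s1=snap("scene","q")
for n,p in(("b",(.436,-.359,.18)),("r",(.44,-.306,.18)),("y",(.444,-.252,.18))):
    x,y=proj(W,p).round(1)
    g=cv2.cvtColor(im,6);xi,yi=int(x),int(y);c=cv2.GaussianBlur(g,(3,3),0)[yi-8:yi+9,xi-8:xi+9];m=(c<c.min()+30);v=np.argwhere(m).mean(0)[::-1]+(xi-8,yi-8)
    print(n,(x,y),"hole",v.round(1),m.sum(),plane(W,v,.18).round(4))
d=cv2.absdiff(s0,s1)[150:200,285:335].max(2);print("cell diff px",(d>60).sum())
cv2.imwrite("pics/q_crop.png",cv2.resize(im[0:200,180:400],(660,600),interpolation=2))
E
```

```text
t 59.5 pos [ 0.4509 -0.3568  0.3327] yaw_x 85.77 tilt [-3.e-04  6.e-04 -1.e+00] F [0.  0.2 0. ]
b (np.float64(264.8), np.float64(192.3)) hole [265.  190.6] 80 [ 0.4363 -0.3575  0.18  ]
r (np.float64(263.8), np.float64(128.1)) hole [263.5 125. ] 96 [ 0.44   -0.3036  0.18  ]
y (np.float64(262.6), np.float64(54.3)) hole [262.5  55.6] 121 [ 0.4439 -0.2529  0.18  ]
cell diff px 161
```

Run:
```python
import cv2,numpy as np
q=cv2.resize(cv2.imread("pics/q_wrist.png")[0:240,180:400],(550,600),interpolation=2)
c=[cv2.resize(cv2.imread(f"pics/{n}_scene.png")[145:200,280:340],(240,220),interpolation=2) for n in"aq"]
H=np.zeros((600,800,3),np.uint8);H[:,:550]=q;H[:220,555:795]=c[0];H[230:450,555:795]=c[1];cv2.imwrite("pics/final.png",H)
```

```text
(no output)
```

View pics/final.png

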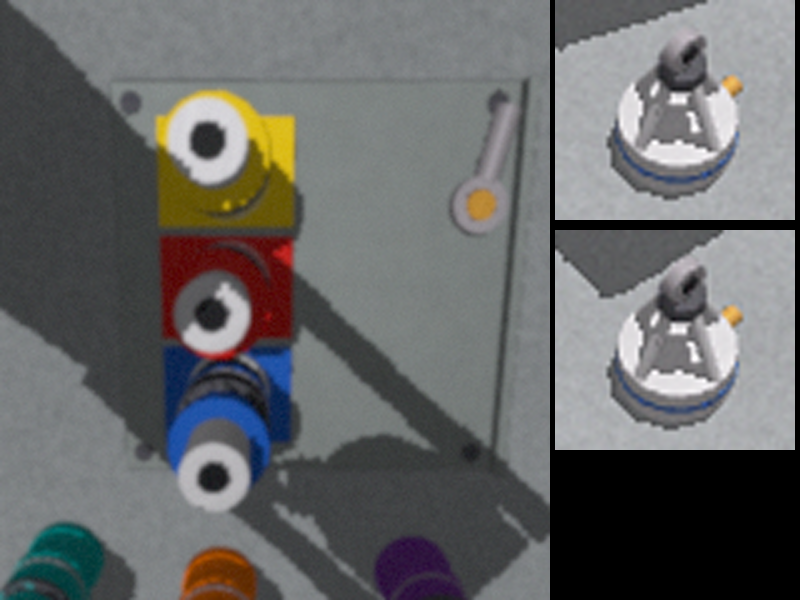

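The final picture shows yellow, red and blue upright on their own pads, with holes at (207,140), (212,314) and (213,478). The load cell has not moved; only the shadow beside it changed.

```bash
python3 -c "
from station import *
print(job_done())"
```

```text
the job is handed in; nothing more can be done
None
```

The job is handed in, with no verdict returned: in the last images the clevis is centred between the brass strips, all three dampers stand upright on their own pads to within about 3 mm, and the load cell has not moved.

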